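Check the hood and unload the light-curing unit

TASK

The cure is finished: switch the curing unit's lamp off, then raise its hood about half way (45 degrees) and let go for two seconds to see that the hinge holds it there. Then open the hood fully, take every cured sectional model off the curing deck and set it down gently in the grey case pan, standing on its base, teeth up, directly on the pan's floor beside the cast that is already there. Finally shut the hood without slamming it, and leave the other things on the bench where they are.

Things in the scene. Friction and masses are not known exactly. Their poses are not given: they have to be found in the camera images.
- unit: the light-curing unit, fixed: a white base 240 mm deep (x), 420 mm wide (y) and 55 mm high, origin at the centre of its underside, x pointing from its front (handle side, facing the robot) to its back. The curing deck on top is 55 mm above the origin: a flat steel surface from x -75 to +75 mm and y -145 to +145 mm, with a rim only 4 mm high around it.
- hood (a joint): opening angle of the unit's hood, rad: 0 shut, 1.57 fully open (stop, hood upright). The hood is a white box, open underneath, 175 mm deep, 310 mm wide, 70 mm high, walls 5 mm, with an amber window on top; it weighs 0.4 to 0.7 kg and hinges along the back of the deck.
- hood_hinge (a point): middle of the hinge line, which runs along the unit's y, 90 mm behind the unit's origin and 57 mm above the table. The hinge is stiff (0.5 N m of friction): it holds the hood from about 0.5 rad up; nearer shut a heavy hood may sink slowly, while a light one must be pushed right down to shut. Lifting at the handle takes 3 to 6 N.
- hood_handle (a point): middle of the hood's handle: a round steel bar 12 mm thick, 150 mm long, parallel to the unit's y axis, carried 45 mm (bar centre) in front of the hood's front face on two end stems. With the hood shut it lies 220 mm in front of the hinge line and 62 mm above it (8 mm below the hood's top), and turns with the hood about the hinge line.
- switch (a joint): lamp toggle switch, rad: 0 = on (leans towards the unit's front, -x), 1.0 = off (leans to the back, +x); stays where it is left. It starts on.
- switch_tip (a point): centre of the 26 mm ball at the end of the toggle switch's lever (45 mm from its pivot, about 117 mm above the table at either end), on the base's right-hand deck (the unit's -y side) beside the hood, 183 mm to the right of the unit's origin, 28 mm clear of the hood's side. It swings in the unit's x-z plane; 1 to 3 N pushes it over.
- pan: the case pan: open grey plastic tray, 270 mm (x) by 210 mm (y) by 40 mm high, walls 4 mm, floor 4 mm, 0.8 kg, loose; origin at the centre of its underside.
- pan_cast: cream gypsum full-arch cast (horseshoe of teeth), 64 x 60 x 29 mm, lying in the pan's far end, about 85 mm from the pan's centre along its +x; origin at the centre of its underside. Stays in the pan.
- model1: cured sectional model (may be absent): beige block 46 mm long (x), 32 mm wide (y) and 13 mm high, narrowing to 42 x 26 mm up to 19 mm high, with a row of five teeth along its length, 26 mm high in all; 60 g; origin at the centre of its underside, z up through the teeth. All models are alike and start on the curing deck under the hood.
- model2: cured sectional model (may be absent): beige block 46 mm long (x), 32 mm wide (y) and 13 mm high, narrowing to 42 x 26 mm up to 19 mm high, with a row of five teeth along its length, 26 mm high in all; 60 g; origin at the centre of its underside, z up through the teeth. All models are alike and start on the curing deck under the hood.
- model3: cured sectional model (may be absent): beige block 46 mm long (x), 32 mm wide (y) and 13 mm high, narrowing to 42 x 26 mm up to 19 mm high, with a row of five teeth along its length, 26 mm high in all; 60 g; origin at the centre of its underside, z up through the teeth. All models are alike and start on the curing deck under the hood.
- model4: cured sectional model (may be absent): beige block 46 mm long (x), 32 mm wide (y) and 13 mm high, narrowing to 42 x 26 mm up to 19 mm high, with a row of five teeth along its length, 26 mm high in all; 60 g; origin at the centre of its underside, z up through the teeth. All models are alike and start on the curing deck under the hood.
- model5: cured sectional model (may be absent): beige block 46 mm long (x), 32 mm wide (y) and 13 mm high, narrowing to 42 x 26 mm up to 19 mm high, with a row of five teeth along its length, 26 mm high in all; 60 g; origin at the centre of its underside, z up through the teeth. All models are alike and start on the curing deck under the hood.
- bench_cast: cream gypsum full-arch cast on the bench in front of the unit, 64 x 60 x 29 mm; not part of the job. Origin under its centre.
- articulator: metal articulator with casts, about 110 x 110 x 110 mm, at the back of the bench; leave alone.
- liquid_bottle: white bottle 60 mm in diameter, 150 mm tall, right of the pan; leave alone.
- powder_jar: white jar 90 mm in diameter, 100 mm tall, to the left of the unit; leave alone.
- mixing_bowl: black rubber mixing bowl 110 mm in diameter, 60 mm high, on the left; leave alone.
- spatula: plaster spatula with a wooden handle and narrow steel blade, 200 mm long, lying on the left near the robot; leave alone.

How it is judged:
On the way, in this order (a step that is already met when the one before it is completed fails the run):
1. the lamp is switched off (value of joint switch above 0.75 rad), for 0.2 s.
2. the hood stands about half way up (30 to 62 degrees), untouched and still (value of joint hood between 0.52 and 1.08 rad and velocity of joint hood between -0.03 and 0.03 rad/s and contact force between each of the fingers, the arm and hood below 0.1 N), for 1.8 s.
3. the hood is fully open (past 77 degrees) (value of joint hood above 1.35 rad), for 0.2 s.
4. every model stands in the pan, released, with the hood still up (x of model1 in the frame of pan between -0.13 and 0.13 m and y of model1 in the frame of pan between -0.1 and 0.1 m and z of each of model1, model2, model3, model4, model5 in the frame of pan below 0.015 m and angle between each of model1, model2, model3, model4, model5's own z axis and vertical below 0.35 rad and linear speed of each of model1, model2, model3, model4, model5 below 0.03 m/s and contact force between the fingers and model1 below 0.1 N and x of model2 in the frame of pan between -0.13 and 0.13 m and y of model2 in the frame of pan between -0.1 and 0.1 m and contact force between the fingers and model2 below 0.1 N and x of model3 in the frame of pan between -0.13 and 0.13 m and y of model3 in the frame of pan between -0.1 and 0.1 m and contact force between the fingers and model3 below 0.1 N and x of model4 in the frame of pan between -0.13 and 0.13 m and y of model4 in the frame of pan between -0.1 and 0.1 m and contact force between the fingers and model4 below 0.1 N and x of model5 in the frame of pan between -0.13 and 0.13 m and y of model5 in the frame of pan between -0.1 and 0.1 m and contact force between the fingers and model5 below 0.1 N and value of joint hood above 0.9 rad), for 0.2 s.
At the end, for the whole second after the job is handed in: Every model present stands upright (within 20 degrees) on the case pan's floor, released and at rest, the gypsum cast still upright in the pan; the hood is shut (within 3 degrees) and the lamp switch off (x of model1 in the frame of pan between -0.13 and 0.13 m and y of model1 in the frame of pan between -0.1 and 0.1 m and z of each of model1, model2, model3, model4, model5, pan_cast in the frame of pan below 0.015 m and angle between each of model1, model2, model3, model4, model5, pan_cast's own z axis and vertical below 0.35 rad and linear speed of each of model1, model2, model3, model4, model5 below 0.03 m/s and contact force between the fingers and model1 below 0.1 N and x of model2 in the frame of pan between -0.13 and 0.13 m and y of model2 in the frame of pan between -0.1 and 0.1 m and contact force between the fingers and model2 below 0.1 N and x of model3 in the frame of pan between -0.13 and 0.13 m and y of model3 in the frame of pan between -0.1 and 0.1 m and contact force between the fingers and model3 below 0.1 N and x of model4 in the frame of pan between -0.13 and 0.13 m and y of model4 in the frame of pan between -0.1 and 0.1 m and contact force between the fingers and model4 below 0.1 N and x of model5 in the frame of pan between -0.13 and 0.13 m and y of model5 in the frame of pan between -0.1 and 0.1 m and contact force between the fingers and model5 below 0.1 N and x of pan_cast in the frame of pan between -0.13 and 0.13 m and y of pan_cast in the frame of pan between -0.1 and 0.1 m and value of joint hood below 0.05 rad and value of joint switch above 0.75 rad and angle between pan's own z axis and vertical below 0.1 rad); the robot touches nothing.
It fails at once if the hood is opened while the lamp is on (value of joint hood above 0.2 rad and value of joint switch below 0.5 rad).
It fails at once if the hood is slammed (closing faster than 2.5 rad/s) (velocity of joint hood below -2.5 rad/s).
It fails at once if a model is dropped into the pan (over 1 m/s, as from 5 cm or more) ((x of model1 in the frame of pan between -0.13 and 0.13 m and y of model1 in the frame of pan between -0.1 and 0.1 m and z of model1 in the frame of pan below 0.05 m and linear speed of model1 above 1 m/s) or (x of model2 in the frame of pan between -0.13 and 0.13 m and y of model2 in the frame of pan between -0.1 and 0.1 m and z of model2 in the frame of pan below 0.05 m and linear speed of model2 above 1 m/s) or (x of model3 in the frame of pan between -0.13 and 0.13 m and y of model3 in the frame of pan between -0.1 and 0.1 m and z of model3 in the frame of pan below 0.05 m and linear speed of model3 above 1 m/s) or (x of model4 in the frame of pan between -0.13 and 0.13 m and y of model4 in the frame of pan between -0.1 and 0.1 m and z of model4 in the frame of pan below 0.05 m and linear speed of model4 above 1 m/s) or (x of model5 in the frame of pan between -0.13 and 0.13 m and y of model5 in the frame of pan between -0.1 and 0.1 m and z of model5 in the frame of pan below 0.05 m and linear speed of model5 above 1 m/s)).
It fails at once if another thing on the bench is shifted by more than 3 cm (distance of any of bench_cast, articulator, liquid_bottle, powder_jar, mixing_bowl, spatula from where it was at the start of the episode above 0.03 m).
Of model1, model2, model3, model4, model5 only 3 to 5 are there at a start; the rules pass over those that are not, and their reading is None.
At some moment in a run one of model1, model2, model3, model4, model5 may be knocked a few centimetres aside while the robot is not near it.
It also fails if it takes over 210 s, if anything falls off the work surface, if the arm or the gripper's body presses on something with over 40 N, if the wrist force passes 120 N, or if a joint passes its speed limit or range.

ROBOT

A 6-joint arm with a two-finger parallel gripper is mounted at the origin on the work surface. World frame = base frame: x ahead of the robot, y to its left, z up, the work surface at z = 0. Lengths are in m, angles in rad, forces in N, time in s.
With the tool pointing down it reaches from about 0.35 to 0.975 m from the base axis. Payload 4.9 kg.
Tool frame: the origin (TCP) lies midway between the tips of the shut fingers; the grasp point (between the pads) lies 19 mm behind it; z points along the fingers, y is the line along which they close (so a half turn about z gives the same grasp; the last joint's range is limited). The gripper opens to 85 mm and grips with 20 to 120 N. Pads are 22 mm wide; open, the fingers measure 114 mm over their backs; the gripper's body (76 mm by 85 mm) begins 54 mm behind the grasp point. The pads swing forward as they close: fully open they stand 13 mm farther back than shut.
Start: joints at [1.065, 0.053, 1.613, -0, 1.476, -0.119], TCP at [0.236, 0.579, 0.231] pointing down, gripper open.
Joint ranges: [-3.01, 3.01], [-1.01, 2.22], [0.06, 2.58], [-1.02, 4.17], [0.09, 2.62], [-3.14, 3.14]. Speed limits (rad/s): [2.57, 2.57, 3.14, 3.14, 3.14, 3.14].

INTERFACE

Orientations are given as a unit quaternion [w, x, y, z].
In Python, from plant import state, grab_frame, job_done, cut_out, place_of gives the robot as it stands.
- The arm moves only by the tool jog_arm, never from a script. Its argument "motion" is text: rows parted by semicolons, each of 7 numbers parted by spaces: the opening in per cent of the stroke, from 0 (shut) to 100 (fully open), then the shift along the tool's x, y, z as a fraction of full scale, then the turn, a rotation vector about the tool's x, y, z as a fraction of full scale. A call has exactly 5 rows; each row is the pose to reach, as a shift and turn from the pose commanded when the call began, along the tool's axes at that moment; what a row does not reach only later rows make up. Full scale, the value 1, is 50 cm for a shift and 1.5 rad for a turn. A row lasts 1/8 s, in which the tool goes at most 62.5 mm and 10.7 degrees, less where a joint would pass 70% of its speed; a pose out of reach is approached as far as the arm can. A call with a number of a shift or a turn outside -1 to 1 is refused whole. A call with a gripper value outside its range is refused whole. The fingers move at their own pace and stop on an object; the grip force is fixed at half the most. Time passes only in rows, so rows that repeat a pose let the fingers close, or fill a call up. It gives the time, the measured TCP pose, the force, the opening and the grip force at its end, in the units of the state.
- state(): the state, without advancing time (a new reading comes with each control period).
- grab_frame(name): name is "scene" or "top" or "wrist"; returns a dict with "color" (384x512x3 uint8, red, green, blue), "range_z" (384x512 float32, m along the optical axis (not along the pixel's ray), 0 where there is no reading), "intrinsics" (3x3 intrinsics, pixels), "world_from_camera" (4x4, takes a point from camera to world coordinates). Camera axes: x right, y up, looking along -z (the intrinsics and any distortion apply to the point x, -y, -z); pixel columns grow to the right and rows downward; lengths in m; the calibration is good to about 2 mm. The wrist camera is an equidistant fisheye: a pixel r from the principal point sees the ray r / f radians off the axis. A picture is of the moment at which its call begins.
- job_done(): hands the job in; it is judged then, once.
Trained networks look in the newest picture that a camera, given by its name, has taken for a name from the list of things; names that differ only in an ending like _2 or _b are one class to them, and where a whole thing is asked for, a point or a joint stands for the part that bears it (a point fixed in the world has none). Each returns a list of dicts, best first, with "p" (0 to 1); they miss things now and then, are a little off and sometimes report something else, mostly with a low value. They report only what shows in the picture. A call takes as long as a camera call.
- cut_out(camera, thing): "pixels" (384x512 bool, what is visible of it).
- place_of(camera, thing): "at" ([x, y, z] in m, in world coordinates, good to about 4 mm: a listed point, or the origin of a listed thing).
The state is a dict: "time": time; "joint_pos": joint angles; "joint_vel": joint speeds; "joint_efforts": joint torques, N m; "tool_pos": TCP position; "tool_rot": TCP orientation; "contact_force": force on the tool from outside, world axes, zero at the start; "ft_torque": the same for the moment, N m; "gripper_width": opening from 0.0 (shut) to 1.0 (fully open); "grasp_force": force on a finger pad.
Only numpy, scipy, OpenCV 4.12 (cv2) and the standard library are available. Lean on these libraries where they do the work, as an engineer would, in place of code of your own. Each camera call takes 0.05 s, during which the arm holds its last target. There are 200 camera calls.

## Working session

There is one attempt and no reset: what is moved stays moved. The work goes in short steps, Python scripts to look and compute and a tool call to move; the robot and the scene stay as the last step left them, time stands still between calls to the robot, and variables do not carry over. Pictures are saved under pics/ and viewed, at most 14 in all, crops included, and the job is handed in when it is done.

Besides the shell and the picture viewer there is one more tool, called after "Call:" as name(argument=value, ...) on one line, values as JSON. jog_arm: Moves the arm, as the interface text tells. Shift numbers are shares of 50 cm and turn numbers shares of 1.5 rad, none past 1 either way. Its arguments: {"type":"object","properties":{"motion":{"type":"string"}},"required":["motion"]}

```bash
mkdir -p pics; ls; cat > h.py <<'E'
import numpy as np, cv2
from scipy.spatial.transform import Rotation as R
from plant import state, grab_frame, job_done, cut_out, place_of
np.set_printoptions(precision=3,suppress=True)
def rot(s): q=s["tool_rot"]; return R.from_quat([q[1],q[2],q[3],q[0]])
def cloud(f):
    K=f["intrinsics"]; T=f["world_from_camera"]; z=f["range_z"]
    v,u=np.mgrid[:z.shape[0],:z.shape[1]]
    p=np.stack([(u-K[0,2])/K[0,0]*z,-(v-K[1,2])/K[1,1]*z,-z],-1)
    return p@T[:3,:3].T+T[:3,3]
def save(f,n): cv2.imwrite(f"pics/{n}.png",f["color"][...,::-1])
def go(p,rt=None):
    "shift, turn fractions from present pose to world p, rotation rt"
    s=state(); r=rot(s); d=r.inv().apply(np.array(p)-s["tool_pos"])/.5
    t=(r.inv()*rt).as_rotvec()/1.5 if rt is not None else np.zeros(3)
    return np.r_[d,t]
E
python3 - <<'E'
from h import *
s=state(); print(s["tool_pos"],s["tool_rot"],s["time"]); print(rot(s).as_matrix())
for c in ("scene","top"):
    f=grab_frame(c); save(f,c+"0")
    for n in ("unit","hood_hinge","hood_handle","switch_tip","pan","pan_cast","bench_cast","liquid_bottle","articulator","powder_jar","mixing_bowl"):
        try: print(c,n,[(np.array(d["at"]).round(3).tolist(),round(d["p"],2)) for d in place_of(c,n)[:2]])
        except Exception as e: print(n,e)
print(state()["time"])
E
```

```text
pics
[0.235 0.578 0.23 ] [-0.     0.192  0.981 -0.001] 0.0
[[-0.926  0.377 -0.001]
 [ 0.377  0.926 -0.002]
 [ 0.    -0.002 -1.   ]]
scene unit [([0.572, 0.093, -0.002], 0.86)]
scene hood_hinge [([0.663, 0.091, 0.054], 0.77)]
scene hood_handle [([0.447, 0.108, 0.123], 0.76)]
scene switch_tip [([0.522, -0.08, 0.118], 0.62)]
scene pan [([0.536, -0.292, 0.001], 0.8)]
scene pan_cast [([0.618, -0.275, 0.004], 0.65)]
scene bench_cast [([0.367, -0.122, -0.002], 0.48)]
scene liquid_bottle [([0.533, -0.525, -0.003], 0.65), ([0.615, -0.275, 0.005], 0.57)]
scene articulator [([0.762, -0.245, 0.004], 0.73)]
scene powder_jar [([0.562, 0.475, 0.001], 0.64)]
scene mixing_bowl [([0.413, 0.464, -0.003], 0.75), ([0.291, 0.325, -0.001], 0.73)]
top unit [([0.572, 0.095, 0.002], 0.83)]
top hood_hinge [([0.409, 0.459, -0.0], 0.55)]
top hood_handle [([0.442, 0.109, 0.119], 0.71)]
top switch_tip [([0.516, -0.082, 0.12], 0.53)]
top pan [([0.531, -0.292, -0.002], 0.73)]
top pan_cast [([0.614, -0.274, 0.004], 0.55)]
top bench_cast [([0.368, -0.12, 0.005], 0.84)]
top liquid_bottle [([0.528, -0.523, 0.003], 0.71)]
top articulator [([0.765, -0.247, -0.001], 0.72), ([0.566, 0.476, -0.001], 0.68)]
top powder_jar [([0.566, 0.475, -0.002], 0.75)]
top mixing_bowl [([0.294, 0.317, 0.001], 0.54)]
1.2
```

```bash
python3 - <<'E'
import cv2,numpy as np
a=cv2.imread("pics/scene0.png");b=cv2.imread("pics/top0.png")
cv2.imwrite("pics/both0.png",cv2.resize(np.hstack([a,b]),(800,300)))
E
python3 - <<'E'
from h import *
f=grab_frame("top")
P=cloud(f)
m=cut_out("top","hood_handle")
# hood orientation: points with z 0.115-0.14 (hood top)
for nm,lo,hi,b in (("hoodtop",.118,.135,(.46,.75,-.06,.28)),("base",.05,.062,(.40,.75,-.15,.36)),("panrim",.034,.045,(.37,.70,-.42,-.17))):
    M=(P[...,2]>lo)&(P[...,2]<hi)&(P[...,0]>b[0])&(P[...,0]<b[1])&(P[...,1]>b[2])&(P[...,1]<b[3])
    q=P[M][:,:2].astype(np.float32); print(nm,len(q), cv2.minAreaRect(q), P[M][:,2].mean())
M=(P[...,2]>.1)&(P[...,2]<.14)&(P[...,1]<-.04)&(P[...,1]>-.12)&(P[...,0]<.65)&(P[...,0]>.42)
print("sw",P[M].mean(0),P[M].max(0),P[M].min(0))
M=(P[...,2]>.1)&(P[...,2]<.14)&(P[...,0]<.46)&(P[...,0]>.41)&(P[...,1]<.25)&(P[...,1]>-.05)
print("hd",P[M].mean(0),P[M].max(0),P[M].min(0))
E
```

```text
hoodtop 4258 ((0.5597115755081177, 0.09374597668647766), (0.3103313744068146, 0.2119087278842926), 85.44535064697266) 0.12927801536737996
base 2050 ((0.5733004808425903, 0.09177839756011963), (0.41955408453941345, 0.24136027693748474), 84.87786102294922) 0.05655857059352763
panrim 344 ((0.5339048504829407, -0.2966531813144684), (0.2720242738723755, 0.21148398518562317), 4.091444969177246) 0.03996695221698956
sw [ 0.563 -0.056  0.13 ] [ 0.65  -0.04   0.138] [ 0.475 -0.097  0.106]
hd [0.445 0.1   0.126] [0.46  0.183 0.135] [0.433 0.021 0.116]
```

View pics/both0.png

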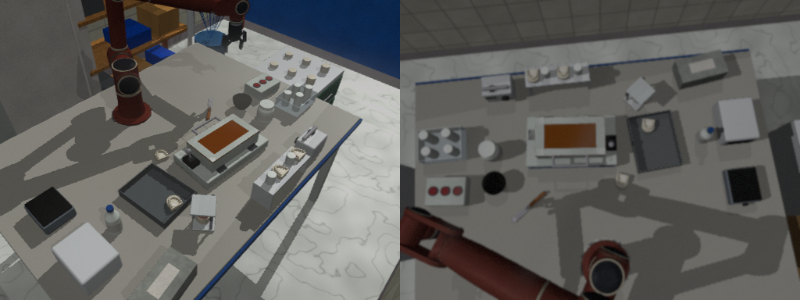

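The hood is shut in the middle of the bench, with the pan to its right and the bench cast in front of the gap. The unit's yaw is about -5°. I'll do the switch first.

```bash
cat >> h.py <<'E'
YAW=np.radians(-5.0); UC=np.array([.573,.092])
def U(x,y,z): c,s=np.cos(YAW),np.sin(YAW); return np.array([UC[0]+c*x-s*y,UC[1]+s*x+c*y,z])
def inU(p): c,s=np.cos(YAW),np.sin(YAW); d=np.array(p)[:2]-UC; return np.array([c*d[0]+s*d[1],-s*d[0]+c*d[1],p[2]])
def down(a):
    a=np.radians(a); y=np.array([np.cos(a),np.sin(a),0]); z=np.array([0,0,-1.]); return R.from_matrix(np.stack([np.cross(y,z),y,z],1))
def bar(th): return U(.09-.22*np.cos(th)+.062*np.sin(th),0,.057+.22*np.sin(th)+.062*np.cos(th))
E
python3 - <<'E'
from h import *
print(inU([.520,-.081,.118]),inU([.444,.104,.12]))
p=U(-.105,-.183,.2); print(p, go(p,down(85)))
E
```

```text
[-0.038 -0.177  0.118] [-0.13   0.001  0.12 ]
[ 0.452 -0.081  0.2  ] [-0.899 -1.059  0.063  0.    -0.    -0.2  ]
```

Call:
jog_arm(motion="0 -0.08 -0.095 0 0 0 -0.05; 0 -0.16 -0.19 0 0 0 -0.1; 0 -0.24 -0.28 0 0 0 -0.15; 0 -0.32 -0.38 0 0 0 -0.2; 0 -0.4 -0.47 0 0 0 -0.2")

```text
time: 1.92
tool_pos: [0.3325, 0.284, 0.2315]
tool_rot: [0.001, 0.043, 0.999, 0.0]
contact_force: [1.1, -0.5, 0.2]
gripper_width: -0.001
grasp_force: 0.0
```

```bash
python3 -c "
from h import *
s=state();print(s['time'],s['tool_pos'],go(U(-.105,-.183,.2),down(85)))"
```

```text
1.925 [0.333 0.284 0.232] [-0.301 -0.707  0.063  0.     0.001  0.001]
```

Call:
jog_arm(motion="0 -0.3 -0.7 0 0 0 0; 0 -0.3 -0.7 0 0 0 0; 0 -0.3 -0.7 0 0 0 0; 0 -0.3 -0.7 0 0 0 0; 0 -0.3 -0.7 0 0 0 0")

```text
time: 2.55
tool_pos: [0.4304, -0.0132, 0.2318]
tool_rot: [0.001, 0.044, 0.999, 0.0]
contact_force: [1.1, 0.3, -0.2]
gripper_width: -0.001
grasp_force: 0.0
```

```bash
python3 -c "
from h import *
s=state();print(s['time'],s['tool_pos'],go(U(-.09,-.183,.2),down(85)),go(U(-.09,-.183,.108),down(85)))"
```

```text
2.55 [ 0.43  -0.013  0.232] [-0.086 -0.132  0.064  0.     0.001  0.   ] [-0.085 -0.132  0.248  0.     0.001  0.   ]
```

Call:
jog_arm(motion="0 -0.06 -0.13 0 0 0 0; 0 -0.07 -0.13 0.08 0 0 0; 0 -0.085 -0.13 0.2 0 0 0; 0 -0.085 -0.13 0.248 0 0 0; 0 -0.085 -0.13 0.248 0 0 0")

```text
time: 3.18
tool_pos: [0.4649, -0.079, 0.1049]
tool_rot: [-0.003, 0.044, 0.999, 0.001]
contact_force: [0.5, -0.1, 0.2]
gripper_width: 0.001
grasp_force: 0.0
```

```bash
python3 - <<'E'
from h import *
s=state();print(s['time'],s['tool_pos'],inU(s['tool_pos']),go(U(-.01,-.183,.108),down(85)))
f=grab_frame("top");P=cloud(f);save(f,"t1")
M=(P[...,2]>.1)&(P[...,2]<.135)&(P[...,1]<-.06)&(P[...,1]>-.12)&(P[...,0]<.65)&(P[...,0]>.49)
print("sw",inU(P[M].mean(0)),M.sum()); print([inU(d["at"]) for d in place_of("top","switch_tip")[:2]])
E
```

```text
3.175 [ 0.465 -0.079  0.105] [-0.093 -0.18   0.105] [-0.165 -0.006 -0.007  0.001 -0.003  0.   ]
sw [ 0.067 -0.151  0.129] 31
[]
```

Call:
jog_arm(motion="0 -0.05 0 -0.005 0 0 0; 0 -0.09 0 -0.005 0 0 0; 0 -0.12 0 -0.005 0 0 0; 0 -0.15 0 -0.005 0 0 0; 0 -0.165 0 -0.005 0 0 0")

```text
time: 3.9
tool_pos: [0.5362, -0.0854, 0.1095]
tool_rot: [-0.02, 0.042, 0.999, 0.001]
contact_force: [-65.7, 4.2, 43.5]
gripper_width: 0.003
grasp_force: 33.8
```

Call:
jog_arm(motion="0 0.04 0 -0.06 0 0 0; 0 0.1 0 -0.2 0 0 0; 0 0.15 0 -0.3 0 0 0; 0 0.15 0.1 -0.3 0 0 0; 0 0.15 0.2 -0.3 0 0 0")

```text
time: 4.53
tool_pos: [0.4841, 0.0201, 0.2631]
tool_rot: [0.003, 0.044, 0.999, -0.0]
contact_force: [1.1, 0.2, -1.6]
gripper_width: 0.003
grasp_force: 0.0
```

```bash
python3 - <<'E'
from h import *
s=state();print(s['time'],s['tool_pos'],s['joint_pos'])
for c in ("top","scene"):
    f=grab_frame(c);save(f,c+"2"); print([(inU(d["at"]),d["p"]) for d in place_of(c,"switch_tip")[:2]])
f=f["color"]
b=cut_out("scene","switch_tip"); print(b and (np.argwhere(b[0]["pixels"]).mean(0)))
# tilted grip pose
def tilt(al): # tool z at al below horizontal, heading unit +x; tool y such as close to down(85)?
    pass
E
```

```text
4.525 [0.484 0.02  0.263] [-0.112 -0.315  1.894  0.     1.556 -1.594]
[(array([-0.005, -0.384,  0.   ]), 0.59), (array([-0.002, -0.177,  0.119]), 0.57)]
[(array([ 0.006, -0.176,  0.115]), 0.38)]
[191.084 281.737]
```

```bash
python3 - <<'E'
from h import *
print(bar(0),go(bar(0)+[0,0,.08],down(-5)))
E
```

```text
[0.443 0.103 0.119] [0.094 0.161 0.122 0.    0.001 1.048]
```

Call:
jog_arm(motion="25 0.094 0.16 0.05 0 0 1; 25 0.094 0.16 0.05 0 0 1; 25 0.094 0.16 0.05 0 0 1; 25 0.094 0.16 0.05 0 0 1; 25 0.094 0.16 0.05 0 0 1")

```text
time: 5.4
tool_pos: [0.4434, 0.1021, 0.2348]
tool_rot: [0.0, 0.487, 0.874, -0.0]
contact_force: [0.4, 0.5, 1.1]
gripper_width: 0.25
grasp_force: 0.0
```

```bash
python3 - <<'E'
from h import *
s=state();print(s["tool_pos"],go(bar(0)+[0,0,.06],down(-5)),s["joint_pos"])
E
```

```text
[0.443 0.102 0.235] [0.002 0.002 0.112 0.    0.    0.428] [ 0.063 -0.376  1.988 -0.     1.53  -0.492]
```

Call:
jog_arm(motion="45 0 0 0 0 0 0.43; 45 0 0 0 0 0 0.43; 45 0 0 0 0 0 0.43; 45 0 0 0.03 0 0 0.43; 45 0 0 0.05 0 0 0.43")

```text
time: 6.02
tool_pos: [0.4432, 0.1021, 0.2091]
tool_rot: [-0.0, 0.736, 0.677, -0.0]
contact_force: [1.0, -0.1, 0.5]
gripper_width: 0.447
grasp_force: 0.0
```

```bash
python3 - <<'E'
from h import *
s=state();print(s["tool_pos"],go(bar(0)+[0,0,-.019],down(-5)),s["joint_pos"])
f=grab_frame("wrist"); save(f,"w3")
E
```

```text
[0.443 0.102 0.209] [ 0.003  0.001  0.218 -0.     0.     0.003] [ 0.063 -0.361  2.018 -0.     1.484  0.146]
```

View pics/w3.png

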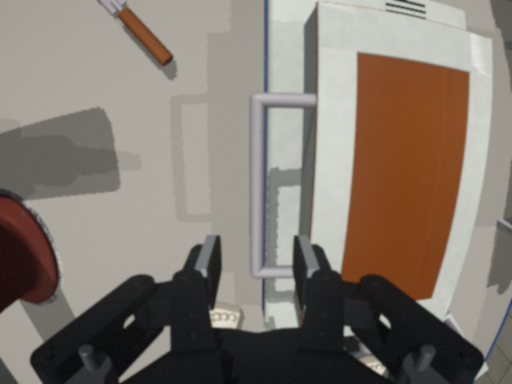

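The bar, at column 257, lies between the two fingers (about 215 and 300), so the gripper is lined up. I'll descend and grip.

Call:
jog_arm(motion="45 0 0 0.1 0 0 0; 45 0 0 0.17 0 0 0; 45 0 0 0.215 0 0 0; 45 0 0 0.215 0 0 0; 0 0 0 0.215 0 0 0")

```text
time: 6.7
tool_pos: [0.4439, 0.103, 0.1035]
tool_rot: [0.001, 0.736, 0.677, 0.001]
contact_force: [0.1, -0.2, 0.7]
gripper_width: 0.25
grasp_force: 0.0
```

Call:
jog_arm(motion="0 0 0 0 0 0 0; 0 0 0 0 0 0 0; 0 0 0 0 0 0 0; 0 0 0 0 0 0 0; 0 0 0 0 0 0 0")

```text
time: 7.32
tool_pos: [0.4431, 0.1032, 0.1041]
tool_rot: [-0.0, 0.736, 0.677, -0.0]
contact_force: [-4.8, 0.7, 5.0]
gripper_width: 0.112
grasp_force: 58.6
```

```bash
cat >> h.py <<'E'
def tiltd(al): # degrees forward from down
    return R.from_rotvec(-np.radians(al)*np.array([-np.sin(YAW),np.cos(YAW),0]))*down(-5)
def seq(ths,tilts,ref_th,off):
    "rows relative to present pose; off = bar centre to TCP, in tool frame; y kept"
    s=state(); r=rot(s)
    for th,t in zip(ths,tilts):
        rt=tiltd(t); p=bar(th)+rt.apply(off)
        print(np.degrees(th).round(1),np.r_[r.inv().apply(p-s["tool_pos"])/.5,(r.inv()*rt).as_rotvec()/1.5].round(3))
E
python3 - <<'E'
from h import *
s=state(); print(s["tool_pos"]); off=rot(s).inv().apply(s["tool_pos"]-bar(0)); print(off)
seq(np.radians([0,4,8,12,16,20,25,30,35,40,45]),[0,4,8,12,16,20,25,30,35,40,45],0,off)
E
```

```text
[0.443 0.103 0.104]
[-0.    -0.     0.015]
0.0 [ 0.     0.     0.    -0.     0.     0.003]
4.0 [-0.     0.012 -0.03  -0.047 -0.     0.003]
8.0 [-0.     0.026 -0.06  -0.093 -0.     0.003]
12.0 [-0.     0.042 -0.089 -0.14  -0.     0.003]
16.0 [-0.     0.059 -0.117 -0.186 -0.     0.003]
20.0 [-0.     0.079 -0.145 -0.233 -0.     0.003]
25.0 [-0.001  0.106 -0.177 -0.291 -0.001  0.003]
30.0 [-0.001  0.136 -0.207 -0.349 -0.001  0.003]
35.0 [-0.001  0.168 -0.235 -0.407 -0.001  0.003]
40.0 [-0.001  0.202 -0.26  -0.466 -0.001  0.003]
45.0 [-0.001  0.238 -0.283 -0.524 -0.001  0.003]
```

Call:
jog_arm(motion="0 0 0.012 -0.03 -0.047 0 0; 0 0 0.026 -0.06 -0.093 0 0; 0 0 0.042 -0.089 -0.14 0 0; 0 0 0.059 -0.117 -0.186 0 0; 0 0 0.079 -0.145 -0.233 0 0")

```text
time: 7.95
tool_pos: [0.4765, 0.1003, 0.1724]
tool_rot: [0.122, 0.725, 0.668, 0.112]
contact_force: [-32.3, 0.3, 14.3]
gripper_width: 0.114
grasp_force: 59.6
```

```bash
python3 - <<'E'
from h import *
s=state(); print(s["tool_pos"],s["joint_pos"]); 
seq(np.radians([20,25,30,35,40,46]),[20,25,30,35,40,45],0,np.array([0,0,.0155]))
E
```

```text
[0.477 0.1   0.172] [ 0.087 -0.481  2.191 -0.063  1.104  0.189]
20.0 [ 0.     0.015 -0.002 -0.011 -0.     0.003]
25.0 [ 0.     0.051 -0.024 -0.069 -0.     0.003]
30.0 [-0.     0.089 -0.043 -0.127 -0.001  0.003]
35.0 [-0.     0.129 -0.059 -0.185 -0.001  0.003]
40.0 [-0.001  0.169 -0.072 -0.244 -0.001  0.003]
46.0 [-0.001  0.218 -0.083 -0.302 -0.001  0.003]
```

```bash
python3 - <<'E'
from h import *
s=state()
f=grab_frame("scene"); save(f,"s4"); P=cloud(f)
print([d["at"] for d in place_of("scene","hood_handle")[:1]], bar(np.radians(18)),bar(np.radians(20)))
s=state(); print(s["contact_force"],s["tool_pos"],s["ft_torque"],s["grasp_force"])
c=f["color"][100:280,200:400]; cv2.imwrite("pics/s4c.png",cv2.resize(c[...,::-1],(800,600)))
E
```

```text
[[0.3689, -0.1191, -0.001]] [0.473 0.101 0.184] [0.478 0.1   0.191]
[-25.256  -0.626  13.954] [0.478 0.1   0.175] [-0.164  3.793 -0.249] 60.07044553756714
```

View pics/s4c.png

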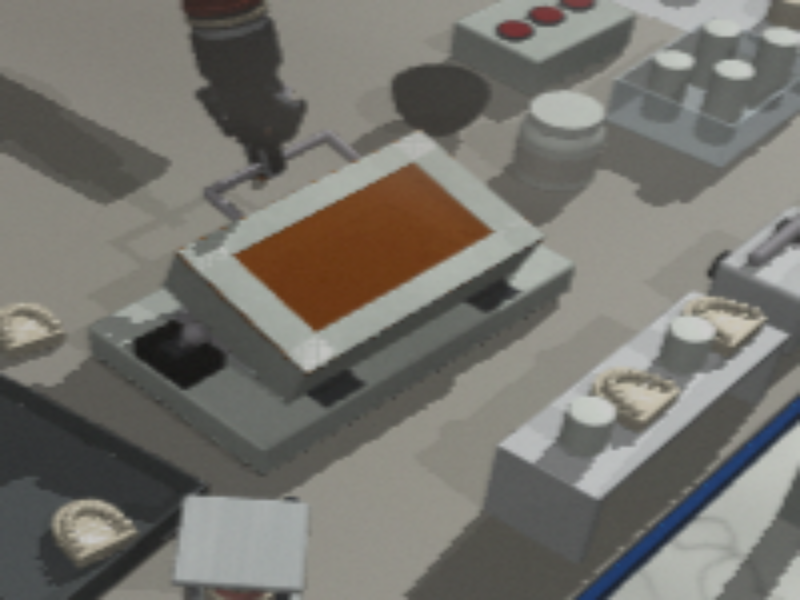

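The hood is lifting evenly at about 20° and the lever leans back (off). The force is only a small arc mismatch, so I'll continue.

Call:
jog_arm(motion="0 0 0.045 -0.022 -0.069 0 0; 0 0 0.083 -0.041 -0.127 0 0; 0 0 0.122 -0.057 -0.185 0 0; 0 0 0.162 -0.07 -0.244 0 0; 0 0 0.21 -0.08 -0.302 0 0")

```text
time: 8.68
tool_pos: [0.5663, 0.0926, 0.2484]
tool_rot: [0.287, 0.677, 0.624, 0.264]
contact_force: [-1.3, -2.4, -6.4]
gripper_width: 0.111
grasp_force: 62.9
```

Call:
jog_arm(motion="0 0 0 0 0 0 0; 0 0 0 0 0 0 0; 35 0 0 0 0 0 0; 35 0 0 0 0 0 0; 35 0 0 0 0 0 0")

```text
time: 9.3
tool_pos: [0.5672, 0.0932, 0.2489]
tool_rot: [0.287, 0.677, 0.624, 0.265]
contact_force: [0.2, 0.6, -0.3]
gripper_width: 0.351
grasp_force: 0.0
```

```bash
python3 - <<'E'
from h import *
f=grab_frame("wrist"); save(f,"w5")
s=state(); print(s["contact_force"],s["tool_pos"],rot(s).as_matrix(),s["joint_pos"],s["gripper_width"])
E
```

```text
[ 0.106  0.007 -0.335] [0.567 0.093 0.249] [[ 0.082  0.692  0.717]
 [ 0.997 -0.057 -0.059]
 [ 0.     0.719 -0.695]] [ 0.095 -0.544  2.221 -0.203  0.679  0.283] 0.35117985045247524
```

View pics/w5.png

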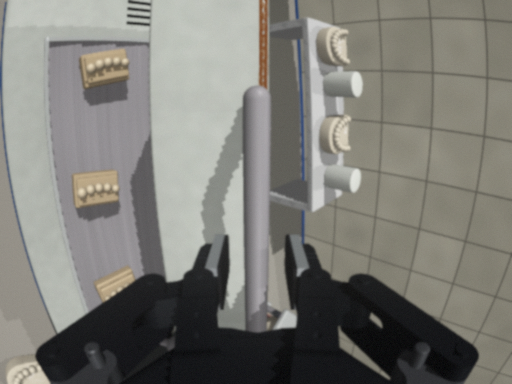

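The bar (columns 243–270) hangs free between the open fingers, and models are visible under the hood at (105,67), (97,188) and (115,283). I'll wait two seconds with the gripper open.

Call:
jog_arm(motion="35 0 0 0 0 0 0; 35 0 0 0 0 0 0; 35 0 0 0 0 0 0; 35 0 0 0 0 0 0; 35 0 0 0 0 0 0")

```text
time: 9.98
tool_pos: [0.5671, 0.093, 0.2483]
tool_rot: [0.287, 0.677, 0.624, 0.265]
contact_force: [0.4, 1.1, -0.9]
gripper_width: 0.351
grasp_force: 0.0
```

Call:
jog_arm(motion="35 0 0 0 0 0 0; 35 0 0 0 0 0 0; 35 0 0 0 0 0 0; 35 0 0 0 0 0 0; 35 0 0 0 0 0 0")

```text
time: 10.6
tool_pos: [0.5671, 0.093, 0.2484]
tool_rot: [0.287, 0.677, 0.624, 0.265]
contact_force: [-0.1, 0.1, -0.3]
gripper_width: 0.352
grasp_force: 0.0
```

Call:
jog_arm(motion="35 0 0 0 0 0 0; 35 0 0 0 0 0 0; 35 0 0 0 0 0 0; 35 0 0 0 0 0 0; 35 0 0 0 0 0 0")

```text
time: 11.22
tool_pos: [0.5671, 0.093, 0.2483]
tool_rot: [0.287, 0.677, 0.624, 0.265]
contact_force: [0.2, -0.7, 0.8]
gripper_width: 0.352
grasp_force: 0.0
```

Call:
jog_arm(motion="35 0 0 0 0 0 0; 35 0 0 0 0 0 0; 35 0 0 0 0 0 0; 0 0 0 0 0 0 0; 0 0 0 0 0 0 0")

```text
time: 11.85
tool_pos: [0.5671, 0.093, 0.2486]
tool_rot: [0.287, 0.677, 0.624, 0.265]
contact_force: [-1.5, -0.8, -0.2]
gripper_width: 0.111
grasp_force: 58.4
```

```bash
python3 - <<'E'
from h import *
s=state(); print(s["time"],s["contact_force"],s["gripper_width"],s["grasp_force"])
for a in (42,44,46,48): print(a,rot(s).inv().apply(s["tool_pos"]-bar(np.radians(a))))
seq(np.radians([46,51,56,61,66,71,76,81,86,89]),[46]*10,0,np.array([0,0,.0155]))
E
```

```text
11.85 [-1.536 -0.799 -0.184] 0.11081095300289848 58.42414319515228
42 [0.    0.017 0.02 ]
44 [0.    0.009 0.018]
46 [0.    0.002 0.016]
48 [ 0.    -0.006  0.013]
46.0 [-0.001 -0.003 -0.    -0.    -0.002  0.002]
51.0 [-0.001  0.034  0.014 -0.    -0.002  0.002]
56.0 [-0.001  0.07   0.031 -0.    -0.002  0.002]
61.0 [-0.001  0.105  0.051 -0.    -0.002  0.002]
66.0 [-0.002  0.138  0.074 -0.    -0.002  0.002]
71.0 [-0.002  0.168  0.099 -0.    -0.002  0.002]
76.0 [-0.002  0.196  0.128 -0.    -0.002  0.002]
81.0 [-0.002  0.222  0.158 -0.    -0.002  0.002]
86.0 [-0.002  0.244  0.191 -0.    -0.002  0.002]
89.0 [-0.003  0.257  0.212 -0.    -0.002  0.002]
```

Call:
jog_arm(motion="0 0 0.035 0.014 0 0 0; 0 0 0.07 0.031 0 0 0; 0 0 0.105 0.051 0 0 0; 0 0 0.138 0.074 0 0 0; 0 0 0.168 0.099 0 0 0")

```text
time: 12.48
tool_pos: [0.6605, 0.0848, 0.2731]
tool_rot: [0.286, 0.678, 0.624, 0.263]
contact_force: [-4.8, -0.8, 0.7]
gripper_width: 0.113
grasp_force: 62.6
```

```bash
python3 - <<'E'
from h import *
s=state(); print(s["tool_pos"],s["joint_pos"])
for a in (66,68,70,72): print(a,rot(s).inv().apply(s["tool_pos"]-bar(np.radians(a))))
seq(np.radians([71,76,81,86,88]),[46]*5,0,np.array([0,0,.0155]))
E
```

```text
[0.66  0.085 0.273] [ 0.059 -0.298  2.005 -0.17   0.648  0.235]
66 [0.    0.014 0.029]
68 [0.    0.008 0.024]
70 [0.    0.002 0.019]
72 [ 0.    -0.004  0.013]
71.0 [-0.001  0.003 -0.001 -0.003 -0.002  0.002]
76.0 [-0.001  0.031  0.027 -0.003 -0.002  0.002]
81.0 [-0.001  0.056  0.057 -0.003 -0.002  0.002]
86.0 [-0.001  0.079  0.09  -0.003 -0.002  0.002]
88.0 [-0.001  0.088  0.104 -0.003 -0.002  0.002]
```

Call:
jog_arm(motion="0 0 0.031 0.027 0 0 0; 0 0 0.056 0.057 0 0 0; 0 0 0.079 0.09 0 0 0; 0 0 0.088 0.104 0 0 0; 0 0 0.088 0.104 0 0 0")

```text
time: 13.1
tool_pos: [0.7281, 0.079, 0.2681]
tool_rot: [0.287, 0.678, 0.624, 0.263]
contact_force: [2.0, -4.9, -3.9]
gripper_width: 0.115
grasp_force: 59.2
```

Call:
jog_arm(motion="0 0 0 0 0 0 0; 35 0 0 0 0 0 0; 35 0 0 0 0 0 0; 35 0 0 -0.1 0 0 0; 35 0 0 -0.2 0 0 0")

```text
time: 13.72
tool_pos: [0.656, 0.0861, 0.3403]
tool_rot: [0.287, 0.677, 0.624, 0.265]
contact_force: [0.4, 0.3, 0.9]
gripper_width: 0.346
grasp_force: 0.0
```

```bash
python3 - <<'E'
from h import *
s=state(); print(s["tool_pos"],s["joint_pos"])
f=grab_frame("scene"); P=cloud(f); save(f,"s6")
for d in place_of("scene","model1"): print("s",np.array(d["at"]),inU(d["at"]),d["p"])
g=grab_frame("top"); save(g,"t6")
for d in place_of("top","model1"): print("t",np.array(d["at"]),inU(d["at"]),d["p"])
cv2.imwrite("pics/b6.png",cv2.resize(np.hstack([f["color"],g["color"]])[...,::-1],(800,300)))
w=grab_frame("wrist"); save(w,"w6")
for d in place_of("wrist","model1"): print("w",np.array(d["at"]),inU(d["at"]),d["p"])
print(go(U(-.08,.0,.30),down(85)))
E
```

```text
[0.656 0.086 0.34 ] [ 0.062 -0.353  1.937 -0.148  0.766  0.207]
s [ 0.531 -0.008  0.054] [-0.033 -0.104  0.054] 0.63
s [0.537 0.104 0.05 ] [-0.037  0.009  0.05 ] 0.59
s [0.565 0.213 0.056] [-0.019  0.12   0.056] 0.5
s [ 0.564 -0.082  0.115] [ 0.006 -0.174  0.115] 0.19
t [ 0.53  -0.012  0.056] [-0.034 -0.108  0.056] 0.53
w [0.562 0.213 0.056] [-0.021  0.12   0.056] 0.78
w [ 0.528 -0.011  0.053] [-0.036 -0.107  0.053] 0.65
w [0.537 0.103 0.054] [-0.037  0.008  0.054] 0.58
[-0.001 -0.283 -0.182  0.418  0.416 -0.982]
```

View pics/b6.png

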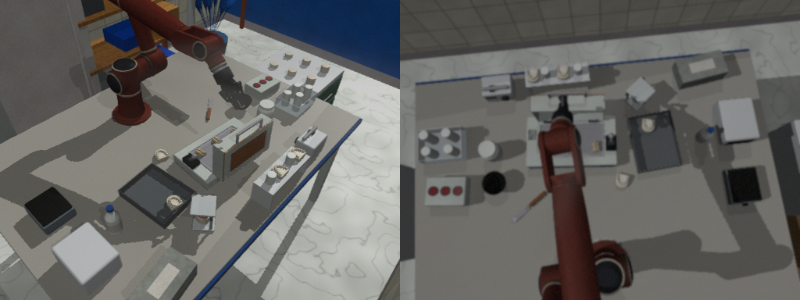

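The hood stands upright and three models show on the deck. I'll back off and bring the tool to vertical for a clear view.

Call:
jog_arm(motion="35 0 -0.06 -0.05 0.1 0 0; 35 0 -0.12 -0.1 0.2 0 -0.1; 35 0 -0.2 -0.15 0.3 0.05 -0.2; 35 0 -0.28 -0.18 0.4 0.15 -0.35; 55 0 -0.28 -0.18 0.41 0.25 -0.55")

```text
time: 14.65
tool_pos: [0.4936, 0.0991, 0.298]
tool_rot: [0.082, 0.498, 0.86, 0.073]
contact_force: [0.5, 0.2, -0.6]
gripper_width: 0.54
grasp_force: 0.0
```

```bash
python3 - <<'E'
from h import *
print(go(U(-.06,.0,.32),down(85)))
E
```

```text
[-0.026  0.04  -0.035  0.106  0.109 -0.638]
```

Call:
jog_arm(motion="60 -0.026 0.04 -0.04 0.106 0.109 -0.64; 60 -0.026 0.04 -0.04 0.106 0.109 -0.64; 60 -0.026 0.04 -0.04 0.106 0.109 -0.64; 60 -0.026 0.04 -0.04 0.106 0.109 -0.64; 60 -0.026 0.04 -0.04 0.106 0.109 -0.64")

```text
time: 15.28
tool_pos: [0.5145, 0.0963, 0.3237]
tool_rot: [0.005, 0.067, 0.998, 0.003]
contact_force: [0.1, -0.2, -0.9]
gripper_width: 0.6
grasp_force: 0.0
```

```bash
cat >> h.py <<'E'
def wcloud(f):
    K=f["intrinsics"]; T=f["world_from_camera"]; z=f["range_z"]
    v,u=np.mgrid[:z.shape[0],:z.shape[1]]
    a=(u-K[0,2])/K[0,0]; b=(v-K[1,2])/K[1,1]; r=np.hypot(a,b)+1e-9; t=np.tan(np.minimum(r,1.5))/r
    p=np.stack([a*t*z,-b*t*z,-z],-1)
    return p@T[:3,:3].T+T[:3,3]
def models(name="wrist"):
    f=grab_frame(name); P=wcloud(f) if name=="wrist" else cloud(f)
    out=[]
    for d in cut_out(name,"model1"):
        q=P[d["pixels"]]; q=q[np.isfinite(q).all(1)]
        q=q[(q[:,2]>.062)&(q[:,2]<.085)]
        if len(q)<20: continue
        (c,wh,a)=cv2.minAreaRect(q[:,:2].astype(np.float32))
        if wh[0]<wh[1]: a+=90
        out.append((np.array(c),np.array(wh),(a+90)%180-90))
        print(round(d["p"],2),len(q),np.array(c),np.array(wh),"long axis",round((a+90)%180-90,1),"U",inU([*c,0])[:2])
    return f,P
E
python3 - <<'E'
from h import *
f,P=models(); save(f,"w7")
for d in place_of("wrist","model1"): print("w",np.array(d["at"]),inU(d["at"]),d["p"])
f,P=models("top")
M=(P[...,2]>.062)&(P[...,2]<.09)&(abs((P[...,0]-.573))<.08)&(abs(P[...,1]-.092)<.14); 
print(cv2.connectedComponentsWithStats(M.astype(np.uint8))[2][1:])
E
```

```text
0.95 692 [0.561 0.213] [0.046 0.032] long axis 3.0 U [-0.022  0.119]
0.73 742 [0.514 0.005] [0.047 0.033] long axis 5.7 U [-0.051 -0.091]
0.65 746 [0.535 0.1  ] [0.032 0.047] long axis -9.6 U [-0.038  0.004]
0.39 4144 [0.694 0.084] [0.309 0.068] long axis 84.9 U [0.121 0.002]
w [0.512 0.005 0.055] [-0.053 -0.092  0.055] 0.98
w [0.563 0.214 0.054] [-0.021  0.121  0.054] 0.92
w [0.536 0.105 0.054] [-0.038  0.01   0.054] 0.56
w [0.662 0.087 0.058] [0.09  0.003 0.058] 0.47
0.69 89 [0.516 0.002] [0.029 0.042] long axis -5.3 U [-0.049 -0.094]
0.51 80 [0.54  0.097] [0.03  0.039] long axis -4.9 U [-0.034  0.002]
[[241 154  15   4  28]
 [231 157   2   3   3]
 [234 157   5   3   7]
 [243 157   3   5   6]
 [249 157   2   1   2]
 [240 158   3   2   4]
 [232 163   1   1   1]
 [235 162   1   1   1]
 [252 163   1   1   1]
 [255 162   1   1   1]
 [247 164   1   1   1]
 [238 166   1   1   1]
 [242 167   2   3   3]
 [245 167   1   1   1]
 [249 166   1   1   1]
 [252 166   2   1   2]
 [255 166   1   1   1]
 [237 169   2   2   3]
 [251 168   1   2   2]
 [236 173   1   1   1]
 [240 172   2   2   2]
 [246
[... 698 characters left out ...]
   1   1]
 [191 185   1   3   3]
 [199 185   2   1   2]
 [236 184   2   4   4]
 [193 186   1   1   1]
 [201 187   1   1   1]
 [207 186   2   2   3]
 [211 187   1   2   2]
 [235 187   1   1   1]
 [256 187   1   1   1]
 [258 186   1   1   1]
 [196 188   1   1   1]
 [199 189   1   1   1]
 [252 188   2   2   2]
 [192 190   1   2   2]
 [194 191   3   2   3]
 [197 190   1   1   1]
 [201 190   1   1   1]
 [205 191   1   1   1]
 [211 190   1   1   1]
 [255 190   2   2   2]
 [259 191   1   1   1]
 [193 193   1   1   1]
 [202 193   1   1   1]
 [255 193   2   2   2]
 [194 195   2   1   2]
 [198 194   3   1   3]
 [234 195   2   2   2]
 [239 195   1   1   1]
 [253 195   2   2   2]
 [237 196   2   2   2]]
```

View pics/w7.png

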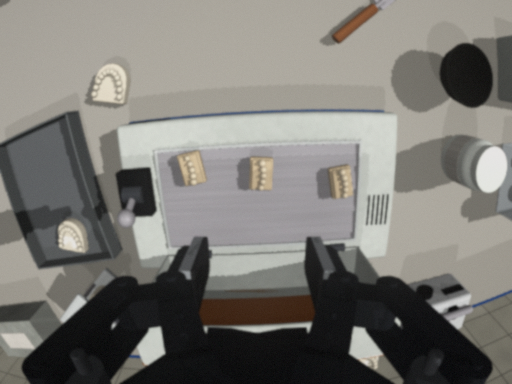

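The deck holds exactly three models, at (192,167), (262,174) and (341,181). The toggle leans back, and the pan is clear apart from its cast. I'll pick the right-hand model, A, first.

```bash
python3 - <<'E'
from h import *
print(go([.514,.005,.12],down(95.7)),go([.514,.005,.056],down(95.7)))
E
```

```text
[-0.02  -0.185  0.408  0.005  0.009 -0.161] [-0.019 -0.186  0.536  0.005  0.009 -0.161]
```

Call:
jog_arm(motion="60 -0.02 -0.1 0.06 0.005 0.009 -0.1; 60 -0.02 -0.186 0.15 0.005 0.009 -0.16; 60 -0.02 -0.186 0.27 0.005 0.009 -0.16; 60 -0.02 -0.186 0.38 0.005 0.009 -0.16; 60 -0.02 -0.186 0.4 0.005 0.009 -0.16")

```text
time: 16.15
tool_pos: [0.5108, 0.0045, 0.1206]
tool_rot: [-0.003, -0.049, 0.999, 0.0]
contact_force: [0.4, 0.4, 1.5]
gripper_width: 0.602
grasp_force: 0.0
```

```bash
python3 - <<'E'
from h import *
print(go([.514,.005,.056],down(95.7)))
f=grab_frame("wrist"); P=wcloud(f); save(f,"w8")
for d in place_of("wrist","model1")[:3]: print("w",np.array(d["at"]),d["p"])
E
```

```text
[-0.007  0.     0.129  0.001 -0.004 -0.   ]
w [0.563 0.215 0.057] 0.89
w [0.537 0.099 0.053] 0.82
w [ 0.578  0.094 -0.001] 0.37
```

View pics/w8.png

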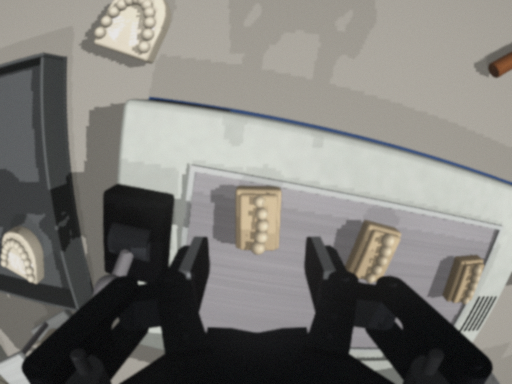

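Model A (259,218) is centred between the fingers and parallel to them. I'll descend and grip.

Call:
jog_arm(motion="60 -0.007 0 0.05 0 -0.004 0; 60 -0.007 0 0.1 0 -0.004 0; 60 -0.007 0 0.128 0 -0.004 0; 60 -0.007 0 0.129 0 -0.004 0; 0 -0.007 0 0.129 0 -0.004 0")

```text
time: 16.88
tool_pos: [0.5191, 0.0045, 0.0625]
tool_rot: [0.005, -0.05, 0.999, -0.001]
contact_force: [-0.7, 2.7, 0.6]
gripper_width: 0.401
grasp_force: 0.5
```

Call:
jog_arm(motion="0 0 0 0 0 0 0; 0 0 0 0 0 0 0; 0 0 0 0 0 0 0; 0 0 0 -0.05 0 0 0; 0 0 0 -0.15 0 0 0")

```text
time: 17.5
tool_pos: [0.5151, 0.0048, 0.1341]
tool_rot: [0.001, -0.05, 0.999, 0.0]
contact_force: [1.0, -0.2, -0.2]
gripper_width: 0.345
grasp_force: 60.3
```

```bash
cat >> h.py <<'E'
PC=np.array([.534,-.296]); PY=np.radians(4.1)
def PAN(x,y,z): c,s=np.cos(PY),np.sin(PY); return np.array([PC[0]+c*x-s*y,PC[1]+s*x+c*y,z])
E
python3 - <<'E'
from h import *
s=state(); print(s["tool_pos"],s["gripper_width"])
print(go(PAN(-.08,.05,.13),down(94.1)))
E
```

```text
[0.515 0.005 0.134] 0.34507953560791554
[ 0.18  -0.498  0.008  0.     0.001  0.019]
```

Call:
jog_arm(motion="0 0.02 -0.05 -0.08 0 0 0.02; 0 0.06 -0.16 -0.1 0 0 0.02; 0 0.1 -0.28 -0.1 0 0 0.02; 0 0.14 -0.39 -0.06 0 0 0.02; 0 0.18 -0.498 0 0 0 0.02")

```text
time: 18.12
tool_pos: [0.4534, -0.2526, 0.1376]
tool_rot: [0.005, -0.035, 0.999, -0.002]
contact_force: [0.1, -0.3, -1.6]
gripper_width: 0.348
grasp_force: 60.3
```

```bash
python3 - <<'E'
from h import *
s=state(); print(s["tool_pos"],s["gripper_width"])
f=grab_frame("scene"); P=cloud(f); save(f,"s9"); cv2.imwrite("pics/s9c.png",cv2.resize(f["color"][220:330,130:280][...,::-1],(750,550)))
print(go(PAN(-.08,.05,.02),down(94.1)))
f=grab_frame("wrist"); P=wcloud(f)
M=(P[...,2]>.03)&(P[...,2]<.05)&(P[...,0]>.36)&(P[...,0]<.7)&(P[...,1]<-.17)&(P[...,1]>-.42)
print(cv2.minAreaRect(P[M][:,:2].astype(np.float32)))
for n in("pan","pan_cast"): print([(d["at"],d["p"]) for d in place_of("wrist",n)[:1]])
E
```

```text
[ 0.453 -0.253  0.138] 0.3477785240664467
[-0.003  0.009  0.225 -0.002  0.002 -0.004]
((0.5321539640426636, -0.2933087944984436), (0.2712160348892212, 0.2111014574766159), 4.361114501953125)
[]
[([0.6153, -0.2783, 0.0033], 0.81)]
```

View pics/s9c.png

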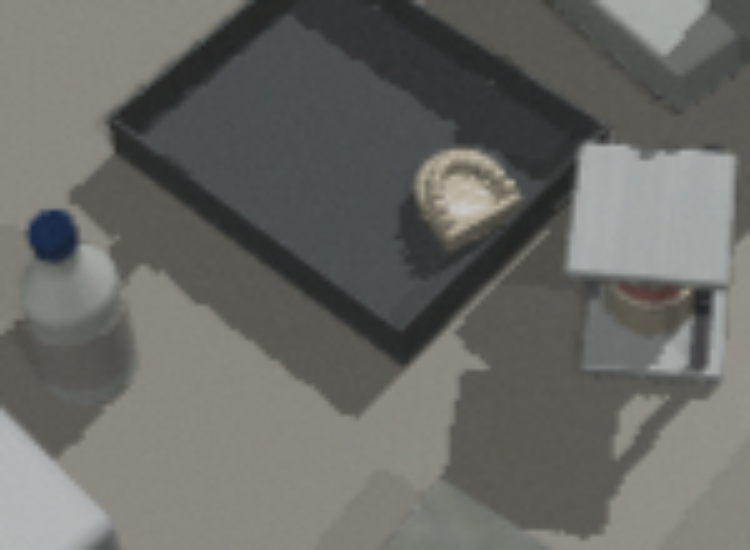

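The crop shows only the pan, with the cast at its far end. The gripper is higher in the frame, so I'll crop there.

```bash
python3 -c "
import cv2
a=cv2.imread('pics/s9.png')[120:270,130:310]; cv2.imwrite('pics/s9d.png',cv2.resize(a,(720,600)))"
```

```text
(no output)
```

View pics/s9d.png

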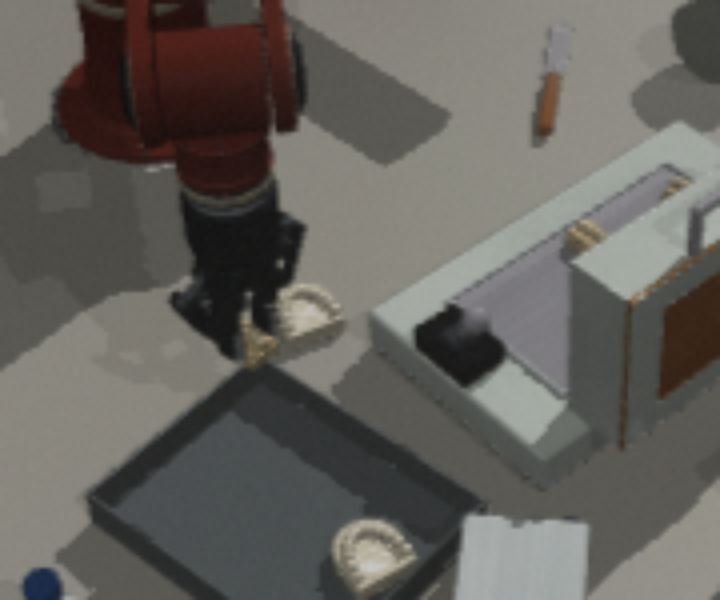

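The model sits upright between the fingers at (258,345). I'll lower it.

Call:
jog_arm(motion="0 -0.003 0.009 0.06 -0.002 0 0; 0 -0.003 0.009 0.13 -0.002 0 0; 0 -0.003 0.009 0.19 -0.002 0 0; 0 -0.003 0.009 0.235 -0.002 0 0; 0 -0.003 0.009 0.25 -0.002 0 0")

```text
time: 18.95
tool_pos: [0.4555, -0.2436, 0.0118]
tool_rot: [0.003, -0.037, 0.999, 0.002]
contact_force: [-13.5, 11.7, 37.8]
gripper_width: 0.342
grasp_force: 64.6
```

Call:
jog_arm(motion="0 0 0 0.004 0 0 0; 0 0 0 0.006 0 0 0; 0 0 0 0.008 0 0 0; 0 0 0 0.008 0 0 0; 0 0 0 0.008 0 0 0")

```text
time: 19.58
tool_pos: [0.4575, -0.2455, 0.0118]
tool_rot: [0.005, -0.036, 0.999, 0.001]
contact_force: [-6.1, 5.1, 16.1]
gripper_width: 0.343
grasp_force: 62.2
```

Call:
jog_arm(motion="45 0 0 0 0 0 0; 60 0 0 0 0 0 0; 60 0 0 -0.02 0 0 0; 60 0 0 -0.1 0 0 0; 60 0 0 -0.2 0 0 0")

```text
time: 20.2
tool_pos: [0.4539, -0.2451, 0.1079]
tool_rot: [0.003, -0.035, 0.999, 0.002]
contact_force: [0.5, -0.5, 0.3]
gripper_width: 0.6
grasp_force: 0.0
```

```bash
cat >> h.py <<'E'
def panchk():
    f=grab_frame("wrist"); P=wcloud(f)
    for d in cut_out("wrist","model1"):
        q=P[d["pixels"]]; c=q[:,:2].mean(0)
        if c[1]>-.15: continue
        print("pan model",round(d["p"],2),np.median(q,0),np.percentile(q[:,2],[2,50,98]),[ (np.array(x).round(3)) for x in cv2.minAreaRect(q[(q[:,2]>.011)][:,:2].astype(np.float32))])
    return f
E
python3 - <<'E'
from h import *
f=panchk(); save(f,"w10"); cv2.imwrite("pics/w10c.png",cv2.resize(f["color"][150:320,170:350][...,::-1],(600,567)))
s=state(); print(s["tool_pos"]); print(go([.535,.101,.16],down(80.4)))
E
```

```text
pan model 0.96 [ 0.449 -0.247  0.023] [0.013 0.023 0.03 ] [array([ 0.426, -0.248]), array([0.097, 0.032]), np.float64(2.699)]
[ 0.459 -0.248  0.115]
[-0.204  0.686 -0.091 -0.003  0.012  0.159]
```

View pics/w10c.png

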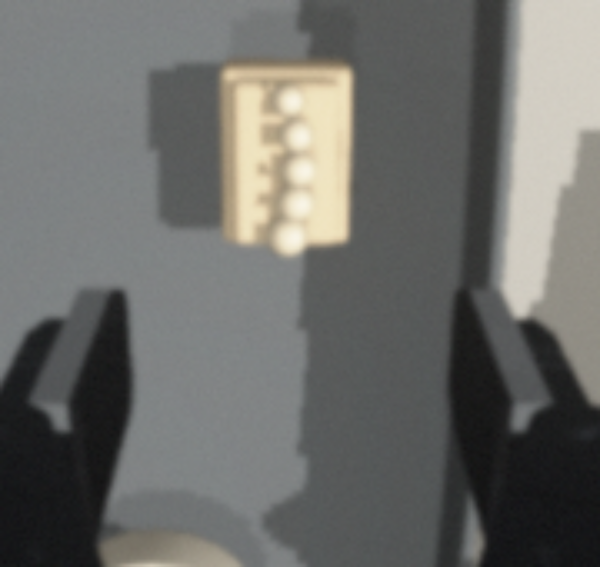

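Model A stands upright in the pan, at (288,150) in the crop, with its teeth up. Next is B.

Call:
jog_arm(motion="60 -0.02 0.08 -0.08 0 0 0.04; 60 -0.07 0.2 -0.14 0 0.01 0.08; 60 -0.12 0.33 -0.14 0 0.01 0.12; 60 -0.16 0.46 -0.14 0 0.01 0.16; 60 -0.19 0.58 -0.12 0 0.01 0.16")

```text
time: 20.92
tool_pos: [0.5255, 0.0317, 0.1723]
tool_rot: [-0.003, 0.085, 0.996, 0.001]
contact_force: [0.4, -0.6, -0.4]
gripper_width: 0.598
grasp_force: 0.0
```

```bash
python3 - <<'E'
from h import *
f,P=models(); s=state(); print(s["tool_pos"])
for d in place_of("wrist","model1")[:4]: print("w",np.array(d["at"]),d["p"])
print(go([.535,.101,.12],down(80.4)),go([.535,.101,.053],down(80.4)))
E
```

```text
0.9 1257 [0.562 0.211] [0.047 0.031] long axis 1.4 U [-0.021  0.117]
0.65 1759 [0.534 0.1  ] [0.033 0.045] long axis -10.0 U [-0.039  0.005]
0.5 2676 [0.695 0.091] [0.296 0.068] long axis 85.0 U [0.122 0.009]
[0.524 0.035 0.17 ]
w [0.537 0.098 0.055] 0.96
w [ 0.454 -0.243  0.006] 0.85
w [0.562 0.215 0.055] 0.74
[ 0.     0.139  0.102  0.001 -0.006  0.002] [-0.001  0.138  0.236  0.001 -0.006  0.002]
```

Call:
jog_arm(motion="60 0 0.1 0 0 -0.006 0; 60 0 0.137 0.07 0 -0.006 0; 60 0 0.137 0.16 0 -0.006 0; 60 0 0.137 0.22 0 -0.006 0; 60 0 0.137 0.236 0 -0.006 0")

```text
time: 21.7
tool_pos: [0.5326, 0.0964, 0.0517]
tool_rot: [-0.003, 0.085, 0.996, 0.0]
contact_force: [-15.4, -1.7, 26.4]
gripper_width: 0.603
grasp_force: 13.7
```

Call:
jog_arm(motion="60 0 0 0 0 0 0; 0 0 0 0 0 0 0; 0 0 0 0 0 0 0; 0 0 0 0 0 0 0; 0 0 0 0 0 0 0")

```text
time: 22.32
tool_pos: [0.5366, 0.0973, 0.0551]
tool_rot: [0.002, 0.084, 0.996, 0.001]
contact_force: [-0.0, -1.3, 6.7]
gripper_width: 0.358
grasp_force: 62.1
```

```bash
python3 - <<'E'
from h import *
s=state(); print(s["tool_pos"])
print(go(PAN(-.08,-.05,.15),down(94.1)))
E
```

```text
[0.537 0.097 0.055]
[ 0.004 -0.911 -0.192  0.001  0.003 -0.16 ]
```

Call:
jog_arm(motion="0 0 0 -0.06 0 0 0; 0 0 -0.02 -0.15 0 0 -0.03; 0 0 -0.1 -0.2 0 0 -0.08; 0 0 -0.22 -0.22 0 0 -0.12; 0 0 -0.34 -0.22 0 0 -0.16")

```text
time: 22.95
tool_pos: [0.5067, -0.0715, 0.1644]
tool_rot: [0.002, -0.037, 0.999, 0.0]
contact_force: [0.2, 0.5, -1.1]
gripper_width: 0.354
grasp_force: 61.3
```

```bash
python3 - <<'E'
from h import *
s=state(); print(s["tool_pos"],s["gripper_width"])
print(go(PAN(-.08,-.05,.12),down(94.1)))
E
```

```text
[ 0.507 -0.072  0.164] 0.35421712705984537
[ 0.139 -0.551  0.088  0.001  0.003  0.002]
```

Call:
jog_arm(motion="0 0.03 -0.12 0 0 0.003 0; 0 0.06 -0.24 0 0 0.003 0; 0 0.09 -0.36 0.02 0 0.003 0; 0 0.12 -0.48 0.05 0 0.003 0; 0 0.139 -0.55 0.09 0 0.003 0")

```text
time: 23.58
tool_pos: [0.456, -0.3521, 0.1174]
tool_rot: [-0.001, -0.034, 0.999, 0.0]
contact_force: [0.2, 0.4, -0.9]
gripper_width: 0.352
grasp_force: 61.3
```

```bash
python3 - <<'E'
from h import *
s=state(); print(s["tool_pos"],s["gripper_width"])
print(go(PAN(-.08,-.05,.014),down(94.1)))
E
```

```text
[ 0.456 -0.352  0.117] 0.3523971956446815
[-0.004  0.001  0.207  0.    -0.001 -0.002]
```

Call:
jog_arm(motion="0 -0.004 0 0.06 0 0 0; 0 -0.004 0 0.12 0 0 0; 0 -0.004 0 0.17 0 0 0; 0 -0.004 0 0.195 0 0 0; 0 -0.004 0 0.205 0 0 0")

```text
time: 24.2
tool_pos: [0.4581, -0.3486, 0.0142]
tool_rot: [-0.002, -0.035, 0.999, 0.001]
contact_force: [-0.5, -0.3, -0.3]
gripper_width: 0.356
grasp_force: 61.3
```

Call:
jog_arm(motion="0 0 0 0.003 0 0 0; 0 0 0 0.006 0 0 0; 0 0 0 0.009 0 0 0; 0 0 0 0.009 0 0 0; 0 0 0 0.009 0 0 0")

```text
time: 24.82
tool_pos: [0.4584, -0.349, 0.0106]
tool_rot: [-0.001, -0.035, 0.999, 0.001]
contact_force: [-0.2, 0.2, -1.0]
gripper_width: 0.352
grasp_force: 61.3
```

Call:
jog_arm(motion="0 0 0 0.004 0 0 0; 0 0 0 0.006 0 0 0; 0 0 0 0.008 0 0 0; 0 0 0 0.009 0 0 0; 0 0 0 0.009 0 0 0")

```text
time: 25.45
tool_pos: [0.4583, -0.349, 0.0059]
tool_rot: [-0.002, -0.035, 0.999, 0.001]
contact_force: [-0.7, 0.6, -1.0]
gripper_width: 0.354
grasp_force: 61.3
```

Call:
jog_arm(motion="0 0 0 0.003 0 0 0; 0 0 0 0.005 0 0 0; 0 0 0 0.005 0 0 0; 45 0 0 0.005 0 0 0; 60 0 0 0.005 0 0 0")

```text
time: 26.08
tool_pos: [0.4583, -0.3489, 0.0032]
tool_rot: [-0.002, -0.035, 0.999, 0.001]
contact_force: [0.3, 0.5, 0.1]
gripper_width: 0.598
grasp_force: 0.0
```

Call:
jog_arm(motion="60 0 0 0 0 0 0; 60 0 0 -0.03 0 0 0; 60 0 0 -0.12 0 0 0; 60 0 0 -0.22 0 0 0; 60 0 0 -0.32 0 0 0")

```text
time: 26.7
tool_pos: [0.4589, -0.3492, 0.1661]
tool_rot: [-0.001, -0.035, 0.999, 0.0]
contact_force: [0.9, 0.1, -0.3]
gripper_width: 0.602
grasp_force: 0.0
```

```bash
python3 - <<'E'
from h import *
f=panchk(); save(f,"w11")
s=state(); print(s["tool_pos"]); print(go([.562,.212,.17],down(92)))
E
```

```text
pan model 0.73 [ 0.453 -0.35   0.023] [0.01  0.023 0.03 ] [array([ 0.431, -0.351]), array([0.095, 0.032]), np.float64(3.239)]
pan model 0.67 [ 0.45  -0.25   0.023] [0.008 0.023 0.029] [array([ 0.434, -0.295]), array([0.148, 0.052]), np.float64(69.463)]
[ 0.462 -0.352  0.173]
[-0.279  1.112 -0.003 -0.006  0.005  0.024]
```

Both stand on the pan floor (tops at 30 mm). Now C.

Call:
jog_arm(motion="60 -0.03 0.12 -0.03 0 0 0; 60 -0.06 0.24 -0.03 0 0 0; 60 -0.09 0.36 -0.03 0 0 0; 60 -0.12 0.48 -0.03 0 0 0; 60 -0.15 0.6 -0.03 0 0 0.02")

```text
time: 27.42
tool_pos: [0.5125, -0.0427, 0.1793]
tool_rot: [-0.001, -0.02, 1.0, 0.001]
contact_force: [0.9, -0.3, -0.8]
gripper_width: 0.6
grasp_force: 0.0
```

Call:
jog_arm(motion="60 -0.03 0.12 0 0 0 0; 60 -0.06 0.24 0 0 0 0; 60 -0.09 0.34 0 0 0 0; 60 -0.12 0.42 0 0 0 0; 60 -0.125 0.45 0 0 0 0")

```text
time: 28.05
tool_pos: [0.5658, 0.1847, 0.1792]
tool_rot: [-0.001, -0.022, 1.0, 0.001]
contact_force: [-0.7, -0.4, -0.3]
gripper_width: 0.602
grasp_force: 0.0
```

```bash
python3 - <<'E'
from h import *
f,P=models(); s=state(); print(s["tool_pos"])
for d in place_of("wrist","model1")[:4]: print("w",np.array(d["at"]),d["p"])
print(go([.562,.213,.12],down(92.)),go([.562,.213,.0555],down(92.)))
E
```

```text
0.88 1799 [0.562 0.213] [0.046 0.032] long axis 3.9 U [-0.021  0.119]
[0.565 0.184 0.179]
w [0.561 0.214 0.057] 0.87
[ 0.004  0.061  0.118  0.001 -0.002  0.004] [ 0.003  0.061  0.247  0.001 -0.002  0.004]
```

Call:
jog_arm(motion="60 0.003 0.061 0.03 0 0 0; 60 0.003 0.061 0.12 0 0 0; 60 0.003 0.061 0.2 0 0 0; 60 0.003 0.061 0.225 0 0 0; 60 0.003 0.061 0.235 0 0 0")

```text
time: 28.82
tool_pos: [0.5628, 0.2123, 0.0616]
tool_rot: [-0.002, -0.02, 1.0, 0.001]
contact_force: [0.4, 0.0, 0.1]
gripper_width: 0.601
grasp_force: 0.0
```

Call:
jog_arm(motion="60 0 0 0 0 0 0; 0 0 0 0 0 0 0; 0 0 0 0 0 0 0; 0 0 0 0 0 0 0; 0 0 0 0 0 0 0")

```text
time: 29.45
tool_pos: [0.5641, 0.2136, 0.0638]
tool_rot: [0.0, -0.021, 1.0, 0.001]
contact_force: [-0.0, -0.8, 5.5]
gripper_width: 0.344
grasp_force: 59.6
```

Call:
jog_arm(motion="0 0 0 -0.05 0 0 0; 0 0 -0.03 -0.15 0 0 0; 0 0.02 -0.12 -0.22 0 0 0; 0 0.05 -0.24 -0.24 0 0 0; 0 0.08 -0.36 -0.24 0 0 0")

```text
time: 30.08
tool_pos: [0.5308, 0.0302, 0.1834]
tool_rot: [0.0, -0.021, 1.0, 0.001]
contact_force: [0.8, -0.0, -0.8]
gripper_width: 0.342
grasp_force: 59.4
```

```bash
python3 - <<'E'
from h import *
s=state(); print(s["tool_pos"],s["gripper_width"])
print(go(PAN(-.015,-.04,.14),down(94.1)))
E
```

```text
[0.531 0.03  0.183] 0.3418279162734737
[ 0.049 -0.733  0.086  0.001  0.001 -0.02 ]
```

Call:
jog_arm(motion="0 0.02 -0.12 0 0 0 0; 0 0.03 -0.24 0 0 0 0; 0 0.04 -0.36 0 0 0 0; 0 0.045 -0.48 0 0 0 -0.01; 0 0.05 -0.6 0.02 0 0 -0.02")

```text
time: 30.7
tool_pos: [0.5179, -0.2714, 0.1721]
tool_rot: [-0.0, -0.036, 0.999, 0.0]
contact_force: [1.0, -0.2, -0.7]
gripper_width: 0.343
grasp_force: 59.4
```

```bash
python3 - <<'E'
from h import *
s=state(); print(s["tool_pos"],s["gripper_width"])
print(go(PAN(-.015,-.04,.08),down(94.1)),go(PAN(-.015,-.04,.02),down(94.1)))
E
```

```text
[ 0.518 -0.271  0.172] 0.34271403329476113
[ 0.001 -0.131  0.184  0.    -0.    -0.   ] [ 0.001 -0.131  0.304  0.    -0.    -0.   ]
```

Call:
jog_arm(motion="0 0 -0.12 0.04 0 0 0; 0 0 -0.131 0.13 0 0 0; 0 0 -0.131 0.23 0 0 0; 0 0 -0.131 0.285 0 0 0; 0 0 -0.131 0.302 0 0 0")

```text
time: 31.32
tool_pos: [0.5203, -0.333, 0.0171]
tool_rot: [-0.003, -0.035, 0.999, 0.002]
contact_force: [0.8, 0.1, -0.5]
gripper_width: 0.344
grasp_force: 59.4
```

Call:
jog_arm(motion="0 0 0 0.005 0 0 0; 0 0 0 0.009 0 0 0; 0 0 0 0.012 0 0 0; 0 0 0 0.014 0 0 0; 0 0 0 0.014 0 0 0")

```text
time: 31.95
tool_pos: [0.5219, -0.3343, 0.013]
tool_rot: [-0.001, -0.035, 0.999, 0.001]
contact_force: [0.8, 0.6, -1.1]
gripper_width: 0.346
grasp_force: 59.4
```

Call:
jog_arm(motion="0 0 0 0.002 0 0 0; 0 0 0 0.003 0 0 0; 0 0 0 0.003 0 0 0; 45 0 0 0.003 0 0 0; 60 0 0 0.003 0 0 0")

```text
time: 32.58
tool_pos: [0.5217, -0.3342, 0.0111]
tool_rot: [-0.001, -0.035, 0.999, 0.001]
contact_force: [-0.2, -0.2, -0.7]
gripper_width: 0.597
grasp_force: 0.0
```

Call:
jog_arm(motion="60 0 0 0 0 0 0; 60 0 0 -0.03 0 0 0; 60 0 0 -0.12 0 0 0; 60 0 0 -0.22 0 0 0; 60 0 0 -0.35 0 0 0")

```text
time: 33.2
tool_pos: [0.5217, -0.3339, 0.1852]
tool_rot: [-0.002, -0.035, 0.999, 0.001]
contact_force: [0.3, -0.8, 0.1]
gripper_width: 0.603
grasp_force: 0.0
```

```bash
python3 - <<'E'
from h import *
f=panchk(); save(f,"w12")
s=state(); print(s["tool_pos"],s["joint_pos"]); print(go(U(-.06,0.,.35),down(-5)))
print([(inU(d["at"]),d["p"]) for d in place_of("wrist","model1")])
E
```

```text
pan model 0.83 [ 0.452 -0.25   0.023] [0.01  0.023 0.03 ] [array([ 0.455, -0.285]), array([0.044, 0.109]), np.float64(4.028)]
pan model 0.58 [ 0.456 -0.349  0.023] [0.015 0.023 0.03 ] [array([ 0.457, -0.349]), array([0.044, 0.032]), np.float64(3.561)]
pan model 0.56 [ 0.517 -0.335  0.023] [0.012 0.023 0.03 ] [array([ 0.494, -0.337]), array([0.095, 0.031]), np.float64(4.587)]
[ 0.526 -0.338  0.195] [-0.689  0.068  1.657 -0.001  1.401 -2.331]
[-0.039  0.866 -0.318  0.001  0.011  1.153]
[(array([-0.076, -0.45 ,  0.004]), 0.74), (array([-0.015, -0.43 ,  0.004]), 0.6), (array([-0.086, -0.344,  0.007]), 0.57), (array([-0.188, -0.229, -0.003]), 0.5)]
```

View pics/w12.png

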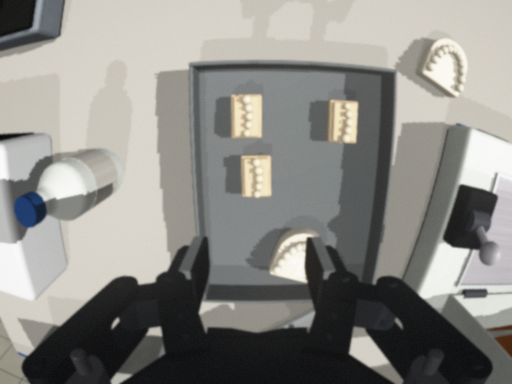

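All three models stand upright in the pan, at (246,116), (343,121) and (257,176), beside the cast. Next I'll go back to the handle.

Call:
jog_arm(motion="40 0 0.12 -0.05 0 0 0.12; 40 0 0.24 -0.11 0 0 0.24; 40 -0.01 0.36 -0.16 0 0 0.36; 40 -0.02 0.48 -0.22 0 0.01 0.49; 40 -0.02 0.59 -0.27 0 0.01 0.61")

```text
time: 33.98
tool_pos: [0.5122, -0.054, 0.3119]
tool_rot: [-0.009, 0.405, 0.914, -0.0]
contact_force: [0.5, 0.6, -0.4]
gripper_width: 0.398
grasp_force: 0.0
```

```bash
python3 - <<'E'
from h import *
f=grab_frame("wrist")
print([(inU(d["at"]),d["p"]) for d in place_of("wrist","model1")])
s=state(); print(s["tool_pos"]); print(go(U(-.02,0.,.36),tiltd(10)))
E
```

```text
[(array([-0.077, -0.447,  0.002]), 0.77), (array([-0.018, -0.427,  0.004]), 0.61)]
[ 0.513 -0.052  0.315]
[ 0.161  0.256 -0.088 -0.115 -0.056  0.555]
```

Nothing is left on the deck. I'll continue to the handle.

Call:
jog_arm(motion="35 0.04 0.06 -0.02 -0.02 -0.01 0.11; 35 0.08 0.12 -0.04 -0.04 -0.02 0.22; 35 0.12 0.19 -0.06 -0.07 -0.03 0.33; 35 0.16 0.256 -0.088 -0.09 -0.04 0.44; 35 0.16 0.256 -0.088 -0.115 -0.056 0.555")

```text
time: 34.7
tool_pos: [0.5542, 0.0905, 0.3561]
tool_rot: [0.063, 0.737, 0.671, 0.057]
contact_force: [-0.0, -0.0, 0.1]
gripper_width: 0.355
grasp_force: 0.0
```

```bash
python3 - <<'E'
from h import *
s=state(); print(s["tool_pos"]); print(go([.656,.086,.34],tiltd(46)), go([.64,.0875,.36],tiltd(46)))
E
```

```text
[0.554 0.09  0.356]
[ 0.01   0.195  0.066 -0.422  0.003 -0.004] [ 0.01   0.17   0.021 -0.422  0.003 -0.004]
```

Call:
jog_arm(motion="35 0.01 0.05 0 -0.1 0 0; 35 0.01 0.1 0 -0.2 0 0; 35 0.01 0.15 0.01 -0.31 0 0; 35 0.01 0.19 0.06 -0.42 0 0; 35 0.01 0.195 0.066 -0.42 0 0")

```text
time: 35.33
tool_pos: [0.6521, 0.0841, 0.3307]
tool_rot: [0.284, 0.682, 0.623, 0.256]
contact_force: [0.7, 0.2, -0.2]
gripper_width: 0.355
grasp_force: 0.0
```

```bash
python3 - <<'E'
from h import *
s=state(); print(s["tool_pos"]); print(go([.728,.079,.268],tiltd(46)))
f=grab_frame("wrist"); save(f,"w13")
E
```

```text
[0.652 0.084 0.331]
[ 0.004  0.019  0.196 -0.012  0.004 -0.   ]
```

View pics/w13.png

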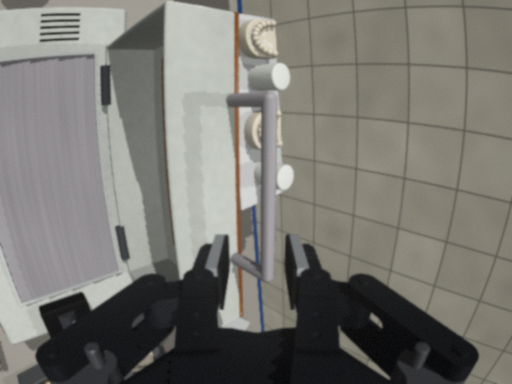

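The deck is empty and the bar (column 268) lies between the fingers. I'll advance, grip and close along the same arc.

Call:
jog_arm(motion="35 0.004 0.019 0.05 -0.012 0.004 0; 35 0.004 0.019 0.13 -0.012 0.004 0; 35 0.004 0.019 0.19 -0.012 0.004 0; 35 0.004 0.019 0.196 -0.012 0.004 0; 0 0.004 0.019 0.196 -0.012 0.004 0")

```text
time: 36.0
tool_pos: [0.7288, 0.0796, 0.274]
tool_rot: [0.288, 0.68, 0.621, 0.264]
contact_force: [-26.8, 1.2, -6.1]
gripper_width: 0.153
grasp_force: 10.7
```

Call:
jog_arm(motion="0 0 0 0 0 0 0; 0 0 0 0 0 0 0; 0 0 0 0 0 0 0; 0 0 0 0 0 0 0; 0 0 0 0 0 0 0")

```text
time: 36.62
tool_pos: [0.728, 0.0797, 0.2734]
tool_rot: [0.288, 0.679, 0.621, 0.264]
contact_force: [-11.9, -0.4, -6.6]
gripper_width: 0.109
grasp_force: 58.6
```

```bash
python3 - <<'E'
from h import *
s=state(); print(s["tool_pos"],s["gripper_width"])
for a in (84,86,88,90): print(a,rot(s).inv().apply(s["tool_pos"]-bar(np.radians(a))))
seq(np.radians([88,84,79,74,69,64]),[46]*6,0,np.array([0,0,.016]))
E
```

```text
[0.728 0.08  0.273] 0.10856120928489756
84 [0.001 0.012 0.025]
86 [0.001 0.008 0.019]
88 [0.001 0.004 0.012]
90 [ 0.001 -0.     0.005]
88.0 [-0.002 -0.007  0.008  0.     0.    -0.001]
84.0 [-0.003 -0.024 -0.019  0.     0.    -0.001]
79.0 [-0.003 -0.048 -0.051  0.     0.    -0.001]
74.0 [-0.003 -0.075 -0.081  0.     0.    -0.001]
69.0 [-0.003 -0.104 -0.108  0.     0.    -0.001]
64.0 [-0.003 -0.135 -0.133  0.     0.    -0.001]
```

Call:
jog_arm(motion="0 0 -0.02 -0.025 0 0 0; 0 0 -0.045 -0.06 0 0 0; 0 0 -0.073 -0.09 0 0 0; 0 0 -0.102 -0.117 0 0 0; 0 0 -0.133 -0.142 0 0 0")

```text
time: 37.25
tool_pos: [0.635, 0.0879, 0.2813]
tool_rot: [0.294, 0.676, 0.619, 0.27]
contact_force: [5.3, -2.1, -3.8]
gripper_width: 0.104
grasp_force: 58.4
```

```bash
python3 - <<'E'
from h import *
s=state(); print(s["tool_pos"],s["gripper_width"])
for a in (62,64,66,68): print(a,rot(s).inv().apply(s["tool_pos"]-bar(np.radians(a))))
seq(np.radians([64,59,54,49,44,39]),[46,46,46,46,43,38],0,np.array([0,0,.012]))
E
```

```text
[0.635 0.088 0.281] 0.10445308756492462
62 [0.001 0.015 0.015]
64 [0.001 0.008 0.01 ]
66 [0.001 0.002 0.005]
68 [ 0.001 -0.004 -0.   ]
64.0 [-0.003 -0.017  0.004  0.012 -0.001 -0.001]
59.0 [-0.003 -0.05  -0.018  0.012 -0.001 -0.001]
54.0 [-0.003 -0.085 -0.038  0.012 -0.001 -0.001]
49.0 [-0.003 -0.121 -0.054  0.012 -0.001 -0.001]
44.0 [-0.003 -0.16  -0.067  0.047 -0.001 -0.001]
39.0 [-0.003 -0.201 -0.077  0.105 -0.001 -0.001]
```

Call:
jog_arm(motion="0 0 -0.05 -0.026 0.012 0 0; 0 0 -0.085 -0.044 0.012 0 0; 0 0 -0.121 -0.061 0.012 0 0; 0 0 -0.16 -0.074 0.047 0 0; 0 0 -0.201 -0.084 0.105 0 0")

```text
time: 37.88
tool_pos: [0.5405, 0.0972, 0.2482]
tool_rot: [0.245, 0.695, 0.637, 0.227]
contact_force: [-11.4, -9.1, 23.2]
gripper_width: 0.105
grasp_force: 59.6
```

```bash
python3 - <<'E'
from h import *
s=state(); print(s["tool_pos"],s["gripper_width"])
for a in (38,40,42): print(a,rot(s).inv().apply(s["tool_pos"]-bar(np.radians(a))))
seq(np.radians([39,34,29,24,19,15,10,5,2,0]),[38,33,28,23,18,14,9,5,3,1],0,np.array([0,0,.007]))
E
```

```text
[0.54  0.097 0.248] 0.10501965628781393
38 [0.002 0.014 0.002]
40 [0.002 0.006 0.002]
42 [ 0.002 -0.002  0.001]
39.0 [-0.005 -0.02   0.01   0.012 -0.003 -0.001]
34.0 [-0.005 -0.061  0.009  0.07  -0.003 -0.001]
29.0 [-0.005 -0.102  0.011  0.128 -0.003 -0.001]
24.0 [-0.005 -0.143  0.017  0.186 -0.003 -0.001]
19.0 [-0.005 -0.183  0.026  0.245 -0.003 -0.   ]
15.0 [-0.005 -0.214  0.035  0.291 -0.003 -0.   ]
10.0 [-0.005 -0.252  0.05   0.349 -0.003 -0.   ]
5.0 [-0.005 -0.288  0.068  0.396 -0.003 -0.   ]
2.0 [-0.005 -0.309  0.081  0.419 -0.003 -0.   ]
0.0 [-0.005 -0.322  0.089  0.442 -0.003 -0.   ]
```

The bar has crept towards the fingertips. The hinge holds at this angle, so I'll re-grip deeper.

Call:
jog_arm(motion="35 0 0 0 0 0 0; 35 0 0 0 0 0 0; 35 0 0 0.012 0 0 0; 35 0 0 0.026 0 0 0; 35 0 0 0.026 0 0 0")

```text
time: 38.5
tool_pos: [0.5438, 0.0964, 0.2221]
tool_rot: [0.237, 0.698, 0.639, 0.219]
contact_force: [1.6, 0.2, -0.8]
gripper_width: 0.347
grasp_force: 0.6
```

```bash
python3 - <<'E'
from h import *
f=grab_frame("wrist"); save(f,"w14"); s=state(); print(s["tool_pos"],s["contact_force"])
g=grab_frame("scene"); P=cloud(g)
m=cut_out("wrist","hood_handle"); W=wcloud(f)
if m:
    q=W[m[0]["pixels"]]; print(m[0]["p"],np.median(q,0),inU(np.median(q,0)),"tool",rot(s).inv().apply(np.median(q,0)-s["tool_pos"]))
for a in (36,38,40,42): print(a,bar(np.radians(a)),inU(bar(np.radians(a))))
E
```

```text
[0.544 0.096 0.222] [ 0.218 -0.192  0.863]
0.94 [0.551 0.154 0.201] [-0.027  0.059  0.201] tool [ 0.057 -0.012  0.019]
36 [0.522 0.096 0.236] [-0.052  0.     0.236]
38 [0.528 0.096 0.241] [-0.045 -0.     0.241]
40 [0.534 0.095 0.246] [-0.039 -0.     0.246]
42 [0.541 0.095 0.25 ] [-0.032  0.     0.25 ]
```

View pics/w14.png

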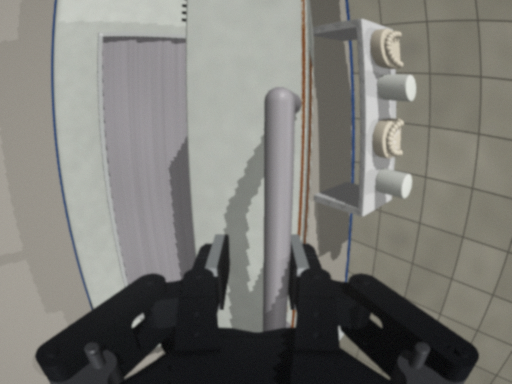

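The bar (column 279) is between the fingers. I'll close on it.

Call:
jog_arm(motion="0 0 0 0 0 0 0; 0 0 0 0 0 0 0; 0 0 0 0 0 0 0; 0 0 0 0 0 0 0; 0 0 0 0 0 0 0")

```text
time: 39.28
tool_pos: [0.5442, 0.0965, 0.2241]
tool_rot: [0.238, 0.698, 0.639, 0.22]
contact_force: [-1.7, -1.2, 3.0]
gripper_width: 0.123
grasp_force: 58.5
```

```bash
python3 - <<'E'
from h import *
s=state(); print(s["tool_pos"],s["contact_force"],s["gripper_width"])
for a in (34,36,38,40,42): print(a,rot(s).inv().apply(s["tool_pos"]-bar(np.radians(a))))
E
```

```text
[0.544 0.097 0.224] [-1.659 -1.174  3.036] 0.1231371637601155
34 [0.002 0.018 0.023]
36 [0.002 0.01  0.023]
38 [0.002 0.002 0.023]
40 [ 0.002 -0.006  0.023]
42 [ 0.002 -0.014  0.022]
```

```bash
python3 - <<'E'
from h import *
seq(np.radians([38.5,34,29,24,19,15,10,5,2,0]),[37.5,33,28,23,18,14,9,5,3,1],0,np.array([0,0,.0225]))
E
```

```text
38.5 [-0.004 -0.001 -0.002  0.004 -0.001 -0.001]
34.0 [-0.004 -0.04  -0.002  0.056 -0.001 -0.001]
29.0 [-0.004 -0.084  0.001  0.114 -0.002 -0.001]
24.0 [-0.004 -0.127  0.007  0.173 -0.002 -0.001]
19.0 [-0.004 -0.169  0.016  0.231 -0.002 -0.001]
15.0 [-0.004 -0.202  0.026  0.277 -0.002 -0.001]
10.0 [-0.005 -0.242  0.04   0.336 -0.002 -0.001]
5.0 [-0.005 -0.28   0.058  0.382 -0.002 -0.001]
2.0 [-0.005 -0.301  0.07   0.405 -0.002 -0.001]
0.0 [-0.005 -0.315  0.078  0.429 -0.002 -0.001]
```

Call:
jog_arm(motion="0 0 -0.04 -0.001 0.056 0 0; 0 0 -0.084 0.001 0.114 0 0; 0 0 -0.127 0.007 0.173 0 0; 0 0 -0.169 0.016 0.231 0 0; 0 0 -0.202 0.026 0.277 0 0")

```text
time: 39.9
tool_pos: [0.473, 0.1029, 0.1519]
tool_rot: [0.089, 0.732, 0.67, 0.083]
contact_force: [8.2, -0.5, -3.2]
gripper_width: 0.115
grasp_force: 61.6
```

```bash
python3 - <<'E'
from h import *
s=state(); print(s["tool_pos"],s["contact_force"],s["gripper_width"])
for a in (13,15,17,19): print(a,rot(s).inv().apply(s["tool_pos"]-bar(np.radians(a))))
seq(np.radians([15,10,6,3,1,0,-1]),[14,9,5,3,1,1,1],0,np.array([0,0,.0225]))
E
```

```text
[0.473 0.103 0.152] [ 8.18  -0.508 -3.152] 0.11527530125224193
13 [0.002 0.006 0.017]
15 [0.002 0.    0.023]
17 [ 0.002 -0.005  0.028]
19 [ 0.002 -0.011  0.034]
15.0 [-0.004 -0.001 -0.     0.    -0.002 -0.001]
10.0 [-0.004 -0.032  0.029  0.058 -0.002 -0.001]
6.0 [-0.005 -0.054  0.054  0.105 -0.002 -0.001]
3.0 [-0.005 -0.069  0.073  0.128 -0.002 -0.   ]
1.0 [-0.005 -0.079  0.086  0.151 -0.002 -0.   ]
0.0 [-0.005 -0.083  0.093  0.151 -0.002 -0.   ]
-1.0 [-0.005 -0.087  0.1    0.151 -0.002 -0.   ]
```

Call:
jog_arm(motion="0 0 -0.032 0.029 0.058 0 0; 0 0 -0.054 0.054 0.105 0 0; 0 0 -0.069 0.073 0.128 0 0; 0 0 -0.08 0.088 0.151 0 0; 0 0 -0.086 0.097 0.151 0 0")

```text
time: 40.52
tool_pos: [0.4437, 0.1056, 0.0949]
tool_rot: [0.006, 0.737, 0.675, 0.008]
contact_force: [-0.2, -3.2, 20.7]
gripper_width: 0.119
grasp_force: 64.6
```

Call:
jog_arm(motion="0 0 0 0.006 0 0 0; 0 0 0 0.008 0 0 0; 0 0 0 0.008 0 0 0; 0 0 0 0.008 0 0 0; 0 0 0 0.008 0 0 0")

```text
time: 41.15
tool_pos: [0.4438, 0.1056, 0.0948]
tool_rot: [0.006, 0.737, 0.676, 0.007]
contact_force: [-9.9, -4.6, 25.3]
gripper_width: 0.116
grasp_force: 65.0
```

```bash
python3 - <<'E'
from h import *
s=state(); print(s["tool_pos"],s["contact_force"],s["gripper_width"])
print(rot(s).inv().apply(s["tool_pos"]-bar(0)),rot(s).as_matrix()[:,2])
E
```

```text
[0.444 0.106 0.095] [-9.851 -4.553 25.338] 0.1160743704909003
[ 0.002 -0.     0.024] [ 0.019  0.    -1.   ]
```

Call:
jog_arm(motion="38 0 0 0 0 0 0; 38 0 0 0 0 0 0; 38 0 0 0 0 0 0; 38 0 0 -0.04 0 0 0; 38 0 0 -0.12 0 0 0")

```text
time: 41.78
tool_pos: [0.4394, 0.1057, 0.1478]
tool_rot: [0.003, 0.737, 0.675, 0.005]
contact_force: [0.1, 0.4, 0.1]
gripper_width: 0.384
grasp_force: 0.0
```

Call:
jog_arm(motion="38 0 0 -0.1 0 0 0; 38 0 0 -0.2 0 0 0; 38 0 0 -0.25 0 0 0; 38 0 0 -0.25 0 0 0; 38 0 0 -0.25 0 0 0")

```text
time: 42.4
tool_pos: [0.4386, 0.1055, 0.2729]
tool_rot: [0.005, 0.737, 0.675, 0.006]
contact_force: [-0.4, -0.5, -0.2]
gripper_width: 0.377
grasp_force: 0.0
```

```bash
python3 - <<'E'
from h import *
s=state(); print(s["tool_pos"],s["contact_force"])
f=grab_frame("scene"); save(f,"s15"); P=cloud(f)
q=np.array([inU(p) for p in P[(P[...,2]>.11)&(P[...,2]<.15)&(P[...,0]<.68)&(P[...,0]>.46)&(P[...,1]>-.04)&(P[...,1]<.23)]])
A=np.c_[q[:,0],np.ones(len(q))]; k=np.linalg.lstsq(A,q[:,2],rcond=None)[0]
r=abs(A@k-q[:,2])<.004; k=np.linalg.lstsq(A[r],q[r,2],rcond=None)[0]; print("hood top slope",k,r.sum(),len(q))
print([(inU(d["at"]),d["p"]) for d in place_of("scene","switch_tip")[:1]])
cv2.imwrite("pics/s15c.png",cv2.resize(f["color"][110:310,120:380][...,::-1],(780,600)))
E
```

```text
[0.439 0.106 0.273] [-0.386 -0.499 -0.156]
hood top slope [-0.006  0.128] 2119 2610
[(array([-0.002,  0.005, -0.002]), 0.64)]
```

View pics/s15c.png

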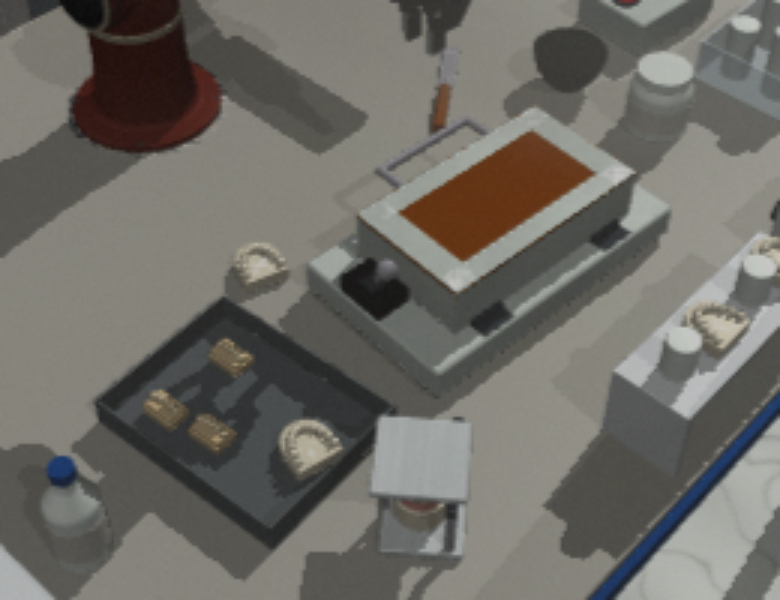

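The hood is shut (slope about 0). The three models at (230,355), (163,408) and (213,432) stand by the cast, and the toggle leans back at (385,268).

```bash
python3 -c "
from plant import job_done
print(job_done())"
```

```text
the job is handed in; nothing more can be done
None
```

The job is done and handed in; no verdict came back: lamp off, hood held half way for over 2 s then opened fully, all three models upright in the pan beside the cast, and hood shut gently.

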